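Unlock a tube roller and engage its drive lever

TASK

Draw the orange transport key straight out of its slot in the tube roller's sloping console and put it in the larger, empty compartment of the teal organiser. Then lift the black spring knob of the drive lever out of the middle notch, swing the lever to the notch with the green mark and let the knob drop fully into that notch. Do not knock over any of the vials, bottles or the cup.

Things in the scene. Friction and masses are not known exactly. Their poses are not given: they have to be found in the camera images.
- console: Tube roller drive console, fixed, 140 mm deep (x), 150 mm wide (y). Origin: centre of its underside; x runs from the low front edge to the rear, z up. Its face rises 30 deg to the rear: in this frame its outward normal is (-0.5, 0, 0.866), up-slope (0.866, 0, 0.5). Key and knob both stand and move along that normal, so a tool in line with them is tilted 30 deg from vertical.
- key_grip (a point): Middle of the orange key's ribbed head, 13 mm below its top. Head 20 mm wide (console y), 12 mm thick, 32 mm long; grasp it across the 20 mm. Seated: 43 mm out from the face; the foot is 73 mm from this point along the key, blade 20 x 8 mm, 29.5 mm of it in the slot, held by sprung cheeks (3 to 6 N to draw). Mass 35 to 70 g. Its length runs along (-0.5, 0, 0.866) of its own axes, head end positive.
- key_blade (a point): Point on the axis of the same key, 48 mm from key_grip towards the foot, 25 mm above the foot; tells whether the key is in the organiser. While the key is in its slot, a fork on the lever straddles it (fork top 18.5 mm out from the face), so the lever cannot swing.
- knob (a point): Middle of the black spring knob on the drive lever: 20 mm diameter, 29 mm long, axis along the face normal; 12 mm below its top, 17 mm above its lower end, 38 mm out from the face when down. It lifts along the normal against a spring (3 N at first, 6 N at 8 mm; stroke 16 mm). Its pin stands 7 mm deep in a notch: lift 9 to 14 mm to swing; let go within 3 mm of a notch it drops in by itself.
- pivot (a point): Point on the axis of the lever's pivot (the axis is parallel to the face normal). The knob travels on a circle of 75 mm radius about this axis.
- selector (a joint): Swing of the lever about its pivot, rad: 0 in the middle notch (arm pointing down the slope to the console's front edge), positive = knob swings towards the console's -y side, negative = towards +y. The outer notches are at +0.56 and -0.56; stops at +-0.68. Slight friction, no spring.
- plunger (a joint): Lift of the spring knob along the face normal, m: 0 fully down in a notch, 0.007 when its pin rides on the sector between notches, at most 0.016.
- green_seat (a point): Where knob lies when the knob is fully down in the green-marked notch; 38 mm out from the face. The green mark itself is a 20 x 22 mm plaque just below that notch, down the slope. It is the left or the right outer notch, from start to start.
- red_seat (a point): Where knob would lie in the outer notch that has the red plaque; the wrong one.
- organiser: Teal open box, fixed, 90 mm (x) by 120 mm (y) by 62 mm high, 3 mm walls and floor. Origin: centre of the underside. A divider at y = -12 mm (53 mm high) parts it: the larger, empty compartment is on the +y side, inside x from -42 to +42 mm and y from -11 to +57 mm; two vials stand in the other one.
- big_compartment (a point): Centre of the floor of the organiser's larger, empty compartment (84 mm by 68 mm inside, walls reach 59 mm above this point).
- vial_white: White vial with white cap, 26 mm diameter, 84 mm tall, loose, standing in the small compartment. Origin at its foot, z up.
- vial_teal: White vial with teal cap, 26 mm diameter, 78 mm tall, loose, standing in the small compartment. Origin at its foot, z up.
- red_cup: Specimen cup with red lid, 65 mm diameter, 66 mm tall, loose bystander. Origin at its foot, z up.
- blue_bottle: White dropper bottle with blue cap, 36 mm diameter, 97 mm tall, loose bystander. Origin at its foot, z up.
- pink_bottle: White dropper bottle with red cap and pink band, 36 mm diameter, 97 mm tall, loose bystander. Origin at its foot, z up.
- deck_edge (a point): Middle of the lower front edge of the roller deck, which overhangs the upper part of the console's face 190 mm above the worktop and leaves no room for a vertical gripper over the key; axes as the console's.

How it is judged:
By the outcome, as a careful person would: the job done as asked, in the order asked, and still so for the second after the job is handed in, with the robot touching nothing.
It also fails if it takes over 64 s, if anything falls off the work surface, if the arm or the gripper's body presses on something with over 40 N, if the wrist force passes 120 N, or if a joint passes its speed limit or range.

ROBOT

A 6-joint arm with a two-finger parallel gripper is mounted at the origin on a cart in front of the work surface, level with it; the furniture and walls round the work are solid. World frame = base frame: x ahead of the robot, y to its left, z up, the work surface at z = 0. Lengths are in m, angles in rad, forces in N, time in s.
With the tool pointing down it reaches from about 0.3 to 0.875 m from the base axis. Payload 4.2 kg.
Tool frame: the origin (TCP) lies between the finger pads; the fingertips stand env.tips_ahead ahead of it and the grasp point (between the pads) lies 2 mm behind it (env.tips_ahead is the distance from the TCP to the fingertips, in m); x points along the fingers, y is the direction in which the jaws open and shut, and the axes are right-handed (so a half turn about x gives the same grasp; the last joint's range is limited). The gripper opens to 85 mm and grips with 20 to 120 N. Pads are 22 mm wide; open, the fingers measure 114 mm over their backs; the gripper's body (76 mm by 85 mm) begins 54 mm behind the grasp point. The pads swing forward as they close: fully open they stand 13 mm farther back than shut.
Start: joints at [-1.182, 0.32, 1.565, -0, 1.257, -0.02], TCP at [0.229, -0.528, 0.219] pointing down, gripper open.
Joint ranges: [-3.11, 3.11], [-0.84, 2.01], [0.21, 2.61], [-1.34, 4.49], [0.05, 2.63], [-2.56, 2.56]. Speed limits (rad/s): [2.57, 2.57, 3.14, 3.14, 3.14, 3.14].

INTERFACE

Orientations are given as a unit quaternion [w, x, y, z].
In Python, from station import env gives the robot as it stands. The module is installed in compiled form; this text tells all that it offers.
- The arm moves only by the shell command python3 -m inch 'ROWS'. ROWS is JSON, a list of rows, each an object of numbers: "claw": the opening in per cent of the stroke, from 0 (shut) to 100 (fully open); "x", "y", "z": the shift along the world's x, y, z in m; "rx", "ry", "rz": the turn, a rotation vector about the world's x, y, z in degrees. In form: [{"claw": .., "x": .., "y": .., "z": .., "rx": .., "ry": .., "rz": ..}, ...]. A call has 1 to 10 rows; each row shifts and turns the commanded pose from where the row before left it; what a row does not reach is not made up. A row lasts 1/8 s, in which the tool goes at most 62.5 mm and 10.7 degrees, less where a joint would pass 70% of its speed; a pose out of reach is approached as far as the arm can. A call with a gripper value outside its range is refused whole. The fingers move at their own pace and stop on an object; the grip force is fixed at half the most. Time passes only in rows, so rows that do not move let the fingers close. It gives the time, the measured TCP pose, the force and the opening at its end, in the units of the state.
- env.get_obs(): the state, without advancing time (a new reading comes with each control period).
- env.get_image(name): name is "scene" or "side" or "wrist"; returns the picture (384x512x3 uint8, red, green, blue); there is no depth.
- env.camera_params(name): a dict with "vfov" (degrees; the focal length in pixels is half the picture's height over the tangent of half this angle, whatever the lens; pixels are square), "cx", "cy" (the principal point, pixels), "view" (4x4, takes a point from world to camera coordinates); the wrist camera has in their place "hand_eye" (4x4, takes a point from camera to tool coordinates, whose origin is the TCP and whose axes are the tool frame's). Camera axes: x right, y down, z forward; pixel columns grow to the right and rows downward; lengths in m; the calibration is good to about 2 mm. A picture is of the moment at which its call begins: read the wrist's pose just before it. camera_params takes no time and is no camera call.
- env.job_done(): hands the job in, once; it reports no verdict.
The state is a dict: "clock": time; "q": joint angles; "qd": joint speeds; "joint_efforts": joint torques, N m; "tool_pos": TCP position; "eef_rot": TCP orientation; "wrist_force": force on the tool from outside, world axes, zero at the start; "moment": the same for the moment, N m; "finger_gap": finger opening in m.
Only numpy, scipy, OpenCV 4.12 (cv2) and the standard library are available. Lean on these libraries where they do the work, as an engineer would, in place of code of your own. Each camera call takes 0.05 s, during which the arm holds its last target.

## Working session

There is one attempt and no reset: what is moved stays moved. The work goes in short steps, Python scripts to look and compute and a shell command to move; the robot and the scene stay as the last step left them, time stands still between calls to the robot, and variables do not carry over. Pictures are saved under pics/ and viewed, and the job is handed in when it is done.

```bash
mkdir -p pics; python3 - <<'E'
from station import env
import cv2,json
import numpy as np
o=env.get_obs()
for k,v in o.items(): print(k,np.round(v,4))
print(env.tips_ahead)
for n in ["scene","side","wrist"]:
    p=env.camera_params(n); print(n,p)
    im=env.get_image(n); cv2.imwrite(f"pics/{n}0.png",im[:,:,::-1])
E
```

```text
clock 0.0
q [-1.182   0.3203  1.5657  0.      1.2574 -0.02  ]
qd [ 0.0022  0.0009  0.001  -0.0008 -0.      0.0003]
joint_efforts [-6.00000e-04 -4.15528e+01 -2.34159e+01 -5.00000e-04  8.20000e-03
 -0.00000e+00]
tool_pos [ 0.2284 -0.5272  0.2185]
eef_rot [-0.1429 -0.6923 -0.1441  0.6925]
wrist_force [ 0.5438  0.0181 -0.3725]
moment [ 0.0202 -0.0091 -0.0037]
finger_gap 0.0852
0.017
scene {'vfov': 53.03808073717412, 'cx': 260.4416737483858, 'cy': 193.0329012825545, 'view': array([[ 0.80794734, -0.58918344,  0.00916365, -0.40797504],
       [-0.38318437, -0.53714782, -0.75142662,  0.32088603],
       [ 0.44765035,  0.60360177, -0.65975304,  1.11642735],
       [ 0.        ,  0.        ,  0.        ,  1.        ]])}
side {'vfov': 49.87437982771099, 'cx': 257.99501793752586, 'cy': 190.90378264383796, 'view': array([[ 0.98905866, -0.14647741,  0.01753085, -0.53831062],
       [-0.08726512, -0.67673273, -0.73103872,  0.15339861],
       [ 0.11894436,  0.72151035, -0.68211074,  1.25498868],
       [ 0.        ,  0.        ,  0.        ,  1.        ]])}
wrist {'vfov': 68.74613985346465, 'cx': 252.31694453624596, 'cy': 189.7831085281345, 'hand_eye': array([[ 3.17509437e-04, -2.73495701e-01,  9.61873173e-01,
        -1.54827851e-01],
       [ 9.99999946e-01,  1.72884872e-04, -2.80937402e-04,
         4.48729844e-04],
       [-8.94581484e-05,  9.61873210e-01,  2.73495741e-01,
        -6.90520934e-02],
       [ 0.00000000e+00,  0.00000000e+00,  0.00000000e+00,
         1.00000000e+00]])}
```

View pics/scene0.png

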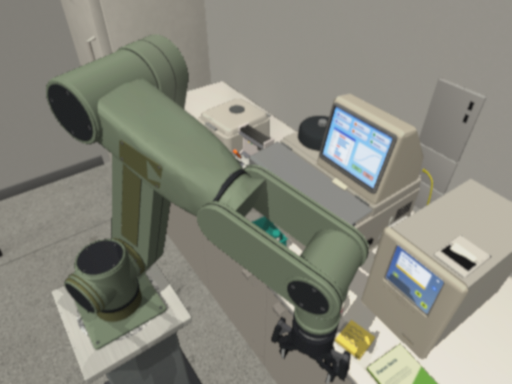

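View pics/side0.png

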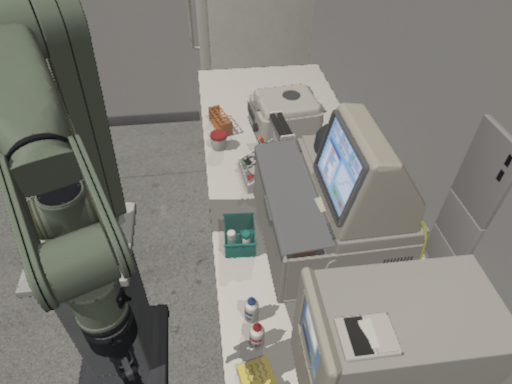

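View pics/wrist0.png

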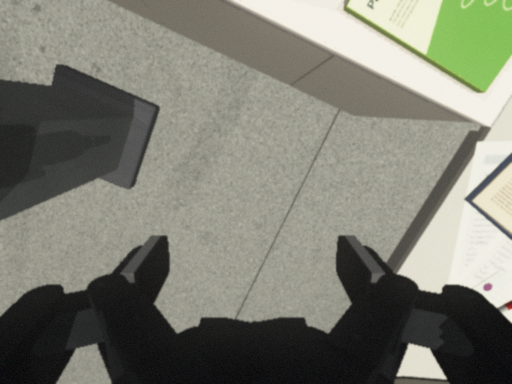

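```bash
python3 - <<'E'
import cv2
a=cv2.imread("pics/side0.png")[90:280,195:345]; cv2.imwrite("pics/sc0.png",cv2.resize(a,None,fx=4,fy=3.1*4/4,interpolation=3) if 0 else cv2.resize(a,None,fx=3.1,fy=3.1,interpolation=3))
a=cv2.imread("pics/scene0.png")[80:280,180:340]; cv2.imwrite("pics/sc1.png",cv2.resize(a,None,fx=3,fy=3,interpolation=3))
E
```

```text
(no output)
```

View pics/sc0.png

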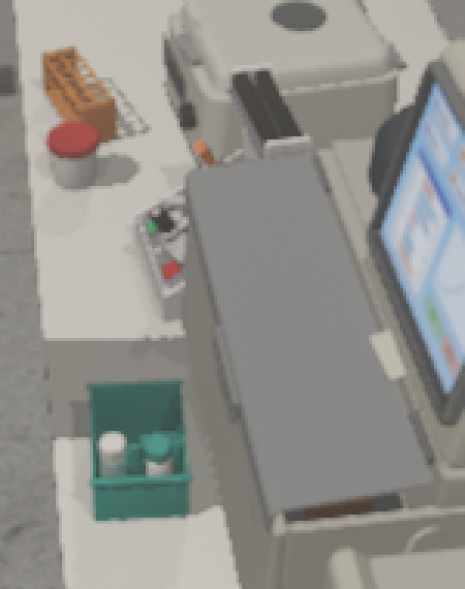

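View pics/sc1.png

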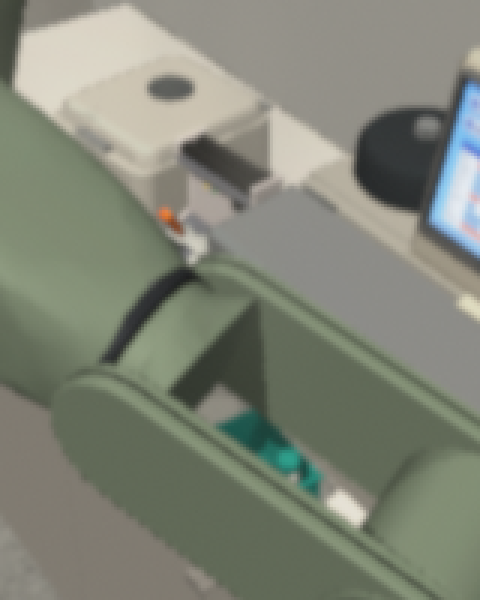

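```bash
cat > h.py <<'E'
import numpy as np, cv2
from scipy.spatial.transform import Rotation as R
from station import env
def quat(q): return R.from_quat([q[1],q[2],q[3],q[0]])
def cam(name,obs=None):
    p=env.camera_params(name); f=192/np.tan(np.radians(p['vfov']/2))
    K=np.array([[f,0,p['cx']],[0,f,p['cy']],[0,0,1]])
    if name=='wrist':
        T=np.eye(4);T[:3,:3]=quat(obs['eef_rot']).as_matrix();T[:3,3]=obs['tool_pos']
        V=np.linalg.inv(T@p['hand_eye'])
    else: V=p['view']
    return K,V
def onz(K,V,px,z):
    d=V[:3,:3].T@np.linalg.inv(K)@np.array([px[0],px[1],1.]); c=-V[:3,:3].T@V[:3,3]
    return c+d*(z-c[2])/d[2]
def proj(K,V,P):
    P=np.atleast_2d(P); c=(V[:3,:3]@P.T).T+V[:3,3]; u=(K@c.T).T; return u[:,:2]/u[:,2:]
def tri(obs):  # list of (K,V,px)
    A=np.zeros((3,3));b=np.zeros(3)
    for K,V,px in obs:
        d=V[:3,:3].T@np.linalg.inv(K)@np.array([px[0],px[1],1.]);d/=np.linalg.norm(d);c=-V[:3,:3].T@V[:3,3]
        M=np.eye(3)-np.outer(d,d);A+=M;b+=M@c
    return np.linalg.solve(A,b)
def snap(name,fn):
    import json
    o=env.get_obs(); im=env.get_image(name); cv2.imwrite('pics/'+fn+'.png',im[:,:,::-1])
    json.dump({'tool_pos':list(map(float,o['tool_pos'])),'eef_rot':list(map(float,o['eef_rot']))},open('pics/'+fn+'.json','w'))
    print(o['clock'],np.round(o['tool_pos'],4),np.round(o['eef_rot'],4)); return o
E
python3 - <<'E'
from h import *
K,V=cam('side')
for n,u,v,z in [('tl',90,385,.062),('tr',182,382,.062),('br',188,482,.062),('bl',92,484,.062),('keytop',203,145,.14),('knob',160,222,.085),('red',172,268,.04),('green',150,228,.04),('cup',73,137,.066),('frontL',135,222,.02),('frontR',160,312,.02),('deckL',187,175,.19),('deckR',275,515,.19)]:
    print(n,np.round(onz(K,V,(195+u/3.1,90+v/3.1),z),3))
for n,p in [('blue',(252,299)),('pink',(257,327))]: print(n,np.round(onz(K,V,p,.097),3))
E
```

```text
tl [ 0.438 -0.002  0.062]
tr [ 0.528 -0.01   0.062]
br [ 0.516 -0.136  0.062]
bl [ 0.429 -0.127  0.062]
keytop [0.591 0.276 0.14 ]
knob [0.535 0.214 0.085]
red [0.545 0.187 0.04 ]
green [0.529 0.26  0.04 ]
cup [0.453 0.414 0.066]
frontL [0.516 0.298 0.02 ]
frontR [0.525 0.139 0.02 ]
deckL [0.556 0.157 0.19 ]
deckR [ 0.561 -0.282  0.19 ]
blue [ 0.479 -0.33   0.097]
pink [ 0.48  -0.405  0.097]
```

```bash
python3 - <<'E'
from h import *
o=env.get_obs(); M=quat(o['eef_rot']); print(M.as_matrix().round(3))
a=np.radians(2); y=np.array([-np.sin(a),np.cos(a),0]); f=np.array([np.cos(a),np.sin(a),0])
x=.5*f-.866*np.array([0,0,1]); 
for s in (1,-1):
    D=np.column_stack([x,s*y,np.cross(x,s*y)]); r=(R.from_matrix(D)*M.inv()).as_rotvec(degrees=True); print(s,r,np.linalg.norm(r))
print(o['clock'])
E
```

```text
[[-0.001  0.398 -0.918]
 [ 0.001 -0.918 -0.398]
 [-1.    -0.001 -0.   ]]
1 [-40.87045563  -9.32240097 153.71988737] 159.3333143981446
-1 [  6.56905191 -29.4490756  -20.9491949 ] 36.73240073406929
0.15
```

```bash
python3 -m inch '[{"claw":100,"x":0.008,"y":0.06,"z":0.006,"rx":0.55,"ry":-2.45,"rz":-1.75},{"claw":100,"x":0.008,"y":0.06,"z":0.006,"rx":0.55,"ry":-2.45,"rz":-1.75},{"claw":100,"x":0.008,"y":0.06,"z":0.006,"rx":0.55,"ry":-2.45,"rz":-1.75},{"claw":100,"x":0.016,"y":0.06,"z":0.005,"rx":0.55,"ry":-2.45,"rz":-1.75},{"claw":100,"x":0.016,"y":0.06,"z":0.005,"rx":0.55,"ry":-2.45,"rz":-1.75},{"claw":100,"x":0.016,"y":0.06,"z":0.005,"rx":0.55,"ry":-2.45,"rz":-1.75},{"claw":100,"x":0.016,"y":0.06,"z":0.005,"rx":0.55,"ry":-2.45,"rz":-1.75},{"claw":100,"x":0.016,"y":0.06,"z":0.005,"rx":0.55,"ry":-2.45,"rz":-1.75},{"claw":100,"x":0.016,"y":0.06,"z":0.005,"rx":0.55,"ry":-2.45,"rz":-1.75},{"claw":100,"x":0.016,"y":0.06,"z":0.005,"rx":0.55,"ry":-2.45,"rz":-1.75}]' && python3 -m inch '[{"claw":100,"x":0.018,"y":0.06,"rx":0.55,"ry":-2.45,"rz":-1.75},{"claw":100,"x":0.018,"y":0.06,"rx":0.55,"ry":-2.45,"rz":-1.75},{"claw":100,"x":0.015,"y":0.025},{"claw":100}]'; python3 - <<'E'
from h import *
snap('wrist','w1');snap('side','s1');print(env.get_obs()['q'])
E
```

```text
clock: 1.4
tool_pos: [0.358, 0.0432, 0.2695]
eef_rot: [0.038, 0.836, 0.039, -0.546]
wrist_force: [1.4, -1.1, 0.1]
finger_gap: 0.0853
1.4 [0.358  0.0432 0.2695] [ 0.0383  0.8357  0.0391 -0.5465]
1.45 [0.3585 0.0501 0.2699] [ 0.0385  0.836   0.0444 -0.5456]
[ 0.11375794 -0.28373204  2.12641193 -0.02044223  0.88881928  1.56917602]validation failed for argument at $[0]...
```

View pics/w1.png

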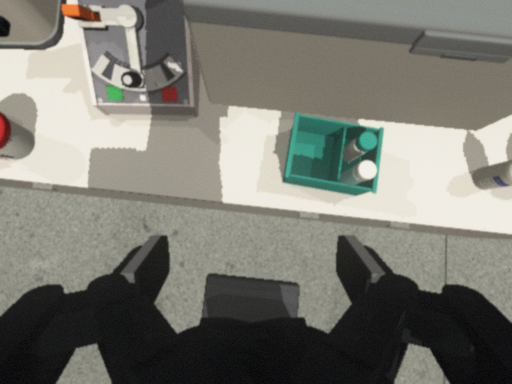

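View pics/s1.png

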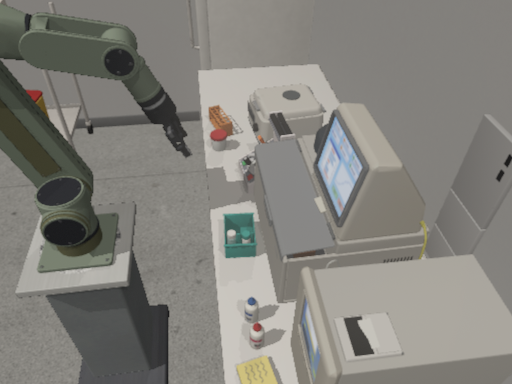

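```bash
python3 -m inch '[{"claw":100,"x":0.01,"y":0.06,"z":0,"rx":0.55,"ry":-2.45,"rz":-1.75},{"claw":100,"x":0.01,"y":0.06,"z":0,"rx":0.55,"ry":-2.45,"rz":-1.75},{"claw":100,"x":0.02,"y":0.03,"z":0,"rx":0,"ry":0,"rz":0},{"claw":100,"x":0,"y":0,"z":0,"rx":0,"ry":0,"rz":0},{"claw":100,"x":0,"y":0,"z":0,"rx":0,"ry":0,"rz":0},{"claw":100,"x":0,"y":0,"z":0,"rx":0,"ry":0,"rz":0}]'; python3 - <<'E'
from h import *
snap('wrist','w2');snap('scene','c2');print(env.get_obs()['q'])
E
```

```text
clock: 2.25
tool_pos: [0.3945, 0.1593, 0.268]
eef_rot: [0.022, 0.852, 0.019, -0.523]
wrist_force: [0.3, 0.5, -0.1]
finger_gap: 0.0857
2.25 [0.3945 0.1593 0.268 ] [ 0.0219  0.8516  0.0186 -0.5234]
2.3 [0.3946 0.1595 0.2682] [ 0.0218  0.8517  0.0187 -0.5232]
[ 0.52836282 -0.1602383   2.06793889 -0.2997057   0.83961138  2.19649662]
```

View pics/w2.png

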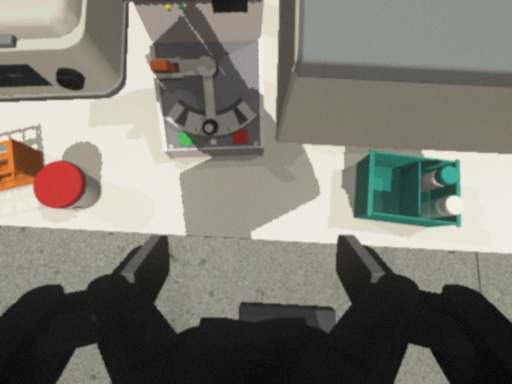

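View pics/c2.png

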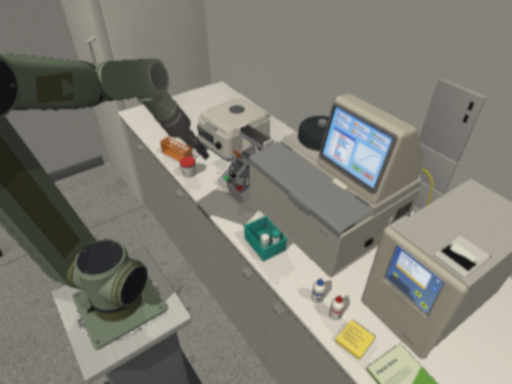

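```bash
python3 - <<'E'
import cv2
a=cv2.imread("pics/w2.png")[0:165,140:290]; cv2.imwrite("pics/w2c.png",cv2.resize(a,None,fx=5,fy=5,interpolation=2)[:,:][:600*5] if 0 else cv2.resize(a[30:150],None,fx=5,fy=5,interpolation=2))
a=cv2.imread("pics/c2.png")[140:230,210:290]; cv2.imwrite("pics/c2c.png",cv2.resize(a,None,fx=6,fy=6,interpolation=2))
a=cv2.imread("pics/w2.png")[135:240,340:480]; cv2.imwrite("pics/w2o.png",cv2.resize(a,None,fx=5,fy=5,interpolation=2))
E
```

```text
(no output)
```

View pics/w2c.png

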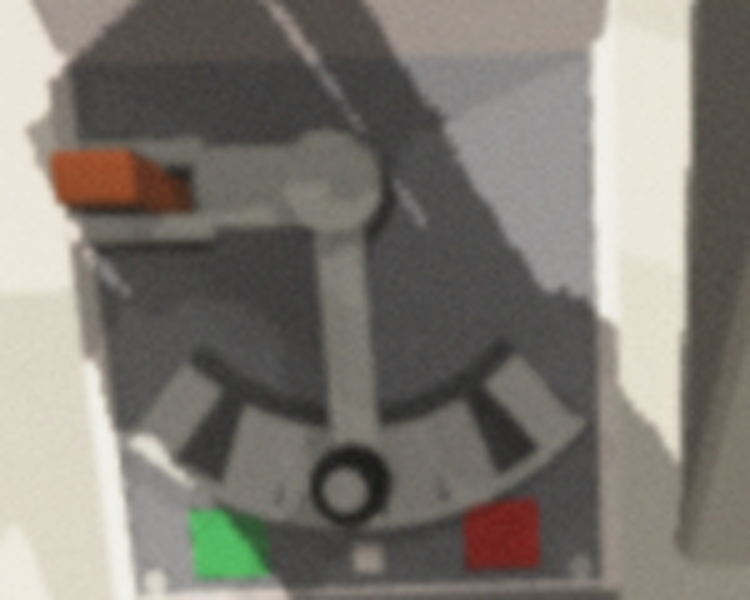

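View pics/c2c.png

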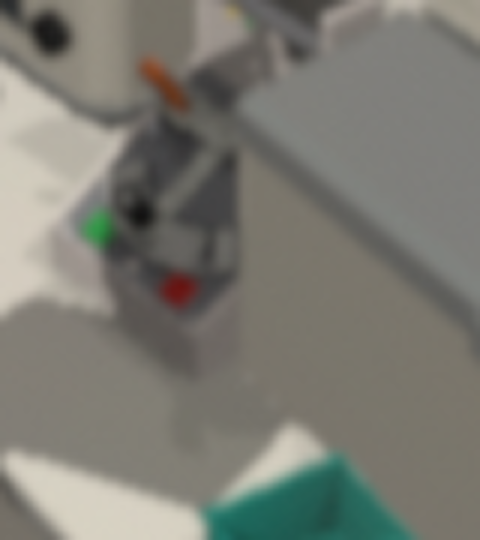

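View pics/w2o.png

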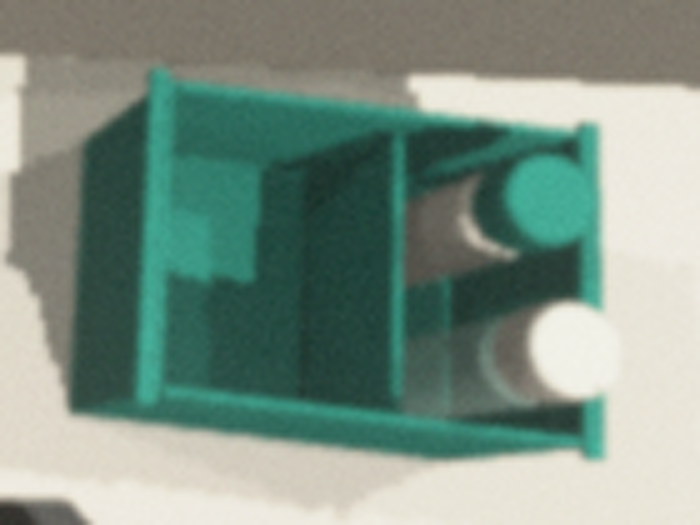

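```bash
cat > fit.py <<'E'
from h import *
import json
from scipy.optimize import least_squares
def ld(fn): return cam('wrist',json.load(open('pics/'+fn+'.json')))
W2=ld('w2');C=cam('scene');S=cam('side')
w=lambda u,v:(140+u/5,30+v/5); c=lambda u,v:(210+u/6,140+v/6); s=lambda u,v:(195+u/3.1,90+v/3.1)
# params: P (pivot foot on face) xyz, yaw, s_plaque, key s, key y ,key top
obs=[('green',W2,w(230,545),.4),('red',W2,w(503,535),.4),('knobtop',W2,w(346,488),.4),('keytop',W2,w(98,180),.4),
('green',C,c(98,230),1),('red',C,c(180,291),1),('knobmid',C,c(138,214),1.2),('keytop',C,c(148,66),1.2),
('green',S,s(150,228),1.2),('red',S,s(172,268),1.2),('keytop',S,s(203,147),1.5)]
def frame(yaw):
    f=np.array([np.cos(yaw),np.sin(yaw),0]);y=np.array([-np.sin(yaw),np.cos(yaw),0]);z=np.array([0,0,1.])
    return y,-.5*f+.866*z,.866*f+.5*z
def pts(p):
    y,n,u=frame(p[3]);P=p[:3]
    k=75e-3
    d=dict(green=P+y*.0398+u*p[4],red=P-y*.0398+u*p[4],knobtop=P-u*k+n*.05,knobmid=P-u*k+n*.038,keytop=P+u*p[5]+y*p[6]+n*.056,
     keygrip=P+u*p[5]+y*p[6]+n*.043,green_seat=P+k*(np.sin(.56)*y-np.cos(.56)*u)+n*.038)
    return d
def res(p):
    d=pts(p); return np.concatenate([(proj(*cv,d[n])[0]-px)/sg for n,cv,px,sg in obs])
def run():
    r=least_squares(res,[.58,.22,.08,0,-.09,0,.05],x_scale=.01)
    print('params',r.x.round(4)); 
    for (n,_,_,_),e in zip(obs,r.fun.reshape(-1,2)): print(n,e.round(2),end='; ')
    print()
    for k,v in pts(r.x).items(): print(k,v.round(4))
    cov=np.linalg.inv(r.jac.T@r.jac);print('sd',np.sqrt(np.diag(cov)).round(4))
    return r.x
if __name__=='__main__':
    run()
    o=env.get_obs(); 
    wo=lambda u,v:onz(*W2,(340+u/5,135+v/5),.062)[:2]
    for p in [(160,70),(147,403),(590,125),(593,455),(398,130),(398,405)]: print('org',wo(*p).round(4))
E
python3 fit.py
```

```text
params [ 0.6196  0.2285  0.0922  0.1045 -0.0957 -0.0012  0.0506]
green [1.25 0.2 ]; red [-0.08 -0.27]; knobtop [-0.97  0.13]; keytop [ 0.01 -0.08]; green [0.42 0.16]; red [-0.01  0.07]; knobmid [-0.32 -0.85]; keytop [0.24 0.4 ]; green [ 0.9  -0.78]; red [-0.66  0.35]; keytop [-1.12 -0.34]; 
green [0.533  0.2595 0.0443]
red [0.5413 0.1803 0.0443]
knobtop [0.5302 0.2191 0.098 ]
knobmid [0.5361 0.2198 0.0876]
keytop [0.5854 0.2759 0.1401]
keygrip [0.5919 0.2765 0.1288]
green_seat [0.5418 0.2604 0.0933]
sd [0.001  0.001  0.0021 0.0108 0.0006 0.0009 0.0009]
org [ 0.5277 -0.0069]
org [ 0.4331 -0.0009]
org [ 0.5189 -0.1285]
org [ 0.4259 -0.1214]
org [ 0.5141 -0.0738]
org [ 0.4364 -0.0692]
```

```bash
python3 - <<'E'
from fit import *
for n,p,zs in [('deckfront',(200,41),(.19,)),('deckL',(137,41),(.19,)),('deckR',(265,41),(.19,)),('greydeckleft',(297,75),(.19,)),('machine',(125,65),(.1,.15,.2)),('machinecorner',(115,92),(.1,.15,.2)),('cup',(60,184),(.066,))]:
    for z in zs: print(n,z,onz(*W2,p,z).round(3))
o=env.get_obs();M=quat(o['eef_rot'])
y,n,u=frame(.1045); D=np.column_stack([-n,-y,np.cross(-n,-y)]);print((R.from_matrix(D)*M.inv()).as_rotvec(degrees=True))
E
```

```text
deckfront 0.19 [0.582 0.22  0.19 ]
deckL 0.19 [0.578 0.282 0.19 ]
deckR 0.19 [0.587 0.155 0.19 ]
greydeckleft 0.19 [0.551 0.122 0.19 ]
machine 0.1 [0.611 0.337 0.1  ]
machine 0.15 [0.577 0.311 0.15 ]
machine 0.2 [0.544 0.285 0.2  ]
machinecorner 0.1 [0.571 0.344 0.1  ]
machinecorner 0.15 [0.544 0.317 0.15 ]
machinecorner 0.2 [0.516 0.29  0.2  ]
cup 0.066 [0.451 0.416 0.066]
[ 1.23942358 -3.04906287  2.86548131]
```

```bash
python3 - <<'E'
import cv2
a=cv2.imread("pics/c2.png")[85:205,180:300]; cv2.imwrite("pics/c2d.png",cv2.resize(a,None,fx=5,fy=5,interpolation=2))
a=cv2.imread("pics/w2.png")[0:110,0:300]; cv2.imwrite("pics/w2d.png",cv2.resize(a,None,fx=2.6,fy=2.6,interpolation=2))
E
```

```text
(no output)
```

View pics/c2d.png

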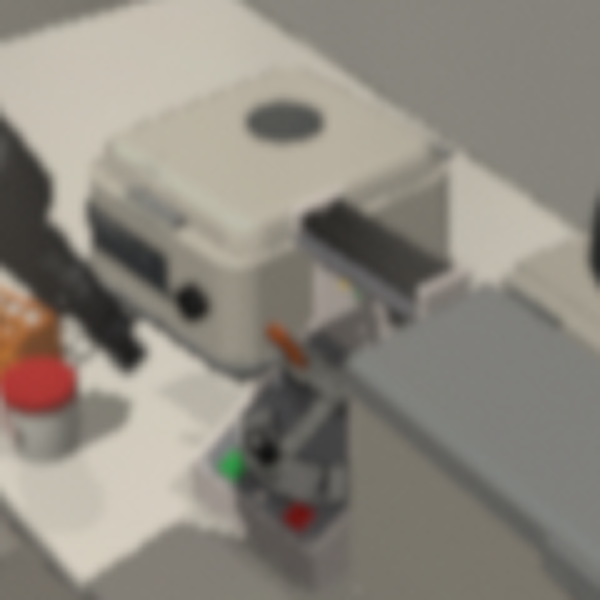

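View pics/w2d.png

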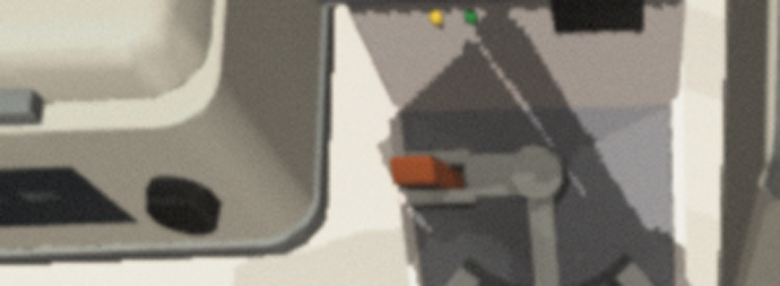

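```bash
python3 -m inch '[{"claw":50,"x":0.03,"y":0.023,"z":-0.012,"rx":0.25,"ry":-0.6,"rz":0.57},{"claw":50,"x":0.032,"y":0.022,"z":-0.014,"rx":0.25,"ry":-0.6,"rz":0.57},{"claw":50,"x":0.032,"y":0.022,"z":-0.014,"rx":0.25,"ry":-0.6,"rz":0.57},{"claw":50,"x":0.032,"y":0.022,"z":-0.014,"rx":0.25,"ry":-0.6,"rz":0.57},{"claw":50,"x":0.032,"y":0.023,"z":-0.016,"rx":0.25,"ry":-0.6,"rz":0.57},{"claw":50,"x":0,"y":0,"z":0,"rx":0,"ry":0,"rz":0},{"claw":50,"x":0,"y":0,"z":0,"rx":0,"ry":0,"rz":0},{"claw":50,"x":0,"y":0,"z":0,"rx":0,"ry":0,"rz":0}]'; python3 - <<'E'
from h import *
snap('wrist','w3');print(env.get_obs()['q'])
E
```

```text
clock: 3.35
tool_pos: [0.5524, 0.2721, 0.1991]
eef_rot: [0.026, 0.865, 0.046, -0.499]
wrist_force: [-0.4, -0.3, 0.8]
finger_gap: 0.0426
3.35 [0.5524 0.2721 0.1991] [ 0.0262  0.8648  0.0458 -0.4994]
[ 0.5558541   0.20181011  1.90579738 -0.39980698  0.59164584  2.30462338]
```

View pics/w3.png

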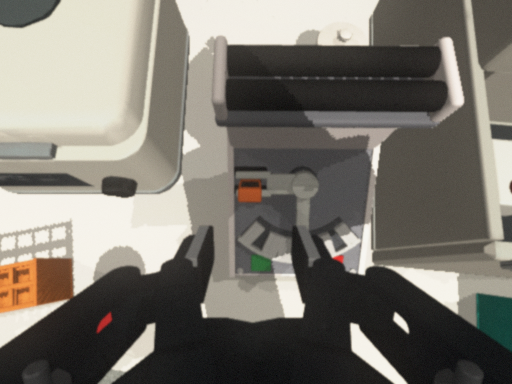

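```bash
python3 - <<'E'
import cv2
a=cv2.imread("pics/w3.png")[130:285,220:385]; cv2.imwrite("pics/w3c.png",cv2.resize(a[:120],None,fx=4.8,fy=4.8,interpolation=2))
cv2.imwrite("pics/w3e.png",cv2.resize(a[80:],None,fx=4.8,fy=4.8,interpolation=2))
E
```

```text
(no output)
```

View pics/w3c.png

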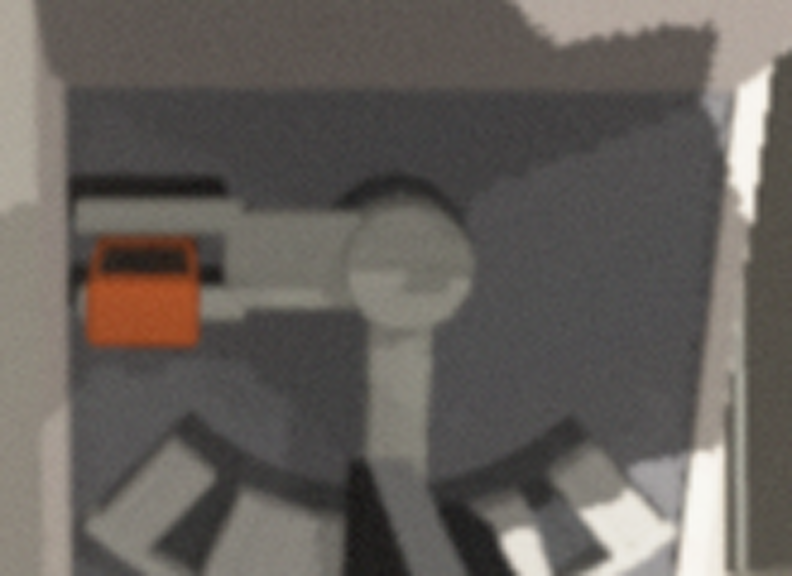

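View pics/w3e.png

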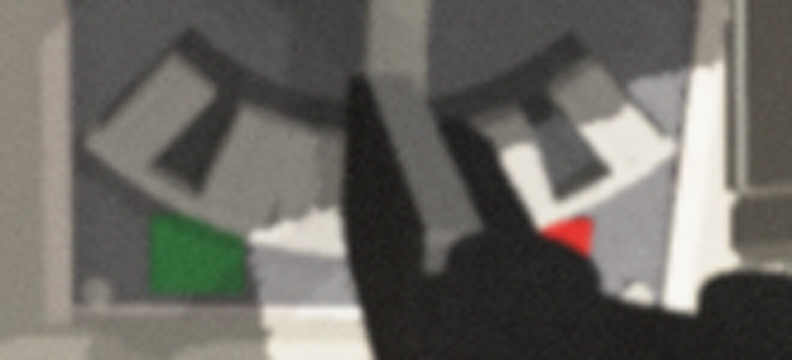

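```bash
cat > fit2.py <<'E'
import fit
from fit import *
W3=ld('w3'); w3=lambda u,v:(220+u/4.8,130+v/4.8)
obs+= [('keytop',W3,w3(144,311),.4),('green',W3,(220+198/4.8,262.5),.6)]
if __name__=='__main__':
    p=run()
    o=env.get_obs();m=quat(o['eef_rot']).as_matrix();print(m.round(4), 'yaw',np.arctan2(m[0,1],-m[1,1]))
    d=pts(p);y,n,u=frame(p[3])
    print('tcp grasp',d['keygrip']-.002*n, 'delta',d['keygrip']-.002*n-o['tool_pos'],'n',n)
    D=np.column_stack([-n,-y,np.cross(-n,-y)]);print((R.from_matrix(D)*quat(o['eef_rot']).inv()).as_rotvec(degrees=True))
    for k,q in [('tl',(68,90)),('tr',(715,92))]: 
        print(proj(*W3,pts(p)['keygrip']))
E
python3 fit2.py
```

```text
params [ 6.212e-01  2.292e-01  8.850e-02  1.057e-01 -9.600e-02  1.000e-04
  5.140e-02]
green [1.91 0.45]; red [-0.73 -0.13]; knobtop [-0.87  0.1 ]; keytop [-0.5  -1.13]; green [0.68 0.73]; red [0.24 0.63]; knobmid [-0.06 -0.4 ]; keytop [0.56 0.61]; green [ 1.18 -0.19]; red [-0.35  0.93]; keytop [-0.69 -0.06]; keytop [0.3  0.93]; green [-0.5  -0.68]; 
green [0.5343 0.26   0.0404]
red [0.5427 0.1809 0.0404]
knobtop [0.5318 0.2197 0.0943]
knobmid [0.5377 0.2204 0.0839]
keytop [0.588  0.2774 0.137 ]
keygrip [0.5945 0.278  0.1257]
green_seat [0.5434 0.261  0.0896]
sd [0.0006 0.0009 0.0009 0.01   0.0006 0.0007 0.0007]
[[ 4.973e-01  1.056e-01 -8.611e-01]
 [ 5.330e-02 -9.944e-01 -9.110e-02]
 [-8.660e-01 -6.000e-04 -5.001e-01]] yaw 0.10579793772458473
tcp grasp [0.59548482 0.27814542 0.12400887] delta [ 0.04309075  0.0058795  -0.07514731] n [-0.49720863 -0.05275964  0.866     ]
[-0.03517172  0.00363886 -0.00468784]
[[250.23644126 190.88771335]]
[[250.23644126 190.88771335]]
```

```bash
python3 -m inch '[{"claw":50,"x":0.0085,"y":0.0012,"z":-0.0147,"rx":0,"ry":0,"rz":0},{"claw":50,"x":0.0085,"y":0.0012,"z":-0.0147,"rx":0,"ry":0,"rz":0},{"claw":50,"x":0.0085,"y":0.0012,"z":-0.0147,"rx":0,"ry":0,"rz":0},{"claw":50,"x":0,"y":0,"z":0,"rx":0,"ry":0,"rz":0}]'; python3 - <<'E'
from fit2 import *
o=snap('wrist','w4')
E
```

```text
clock: 3.9
tool_pos: [0.5782, 0.2759, 0.1516]
eef_rot: [0.027, 0.864, 0.045, -0.501]
wrist_force: [-0.6, 0.5, 0.1]
finger_gap: 0.0427
3.9 [0.5782 0.2759 0.1516] [ 0.0272  0.8637  0.0453 -0.5012]
```

View pics/w4.png

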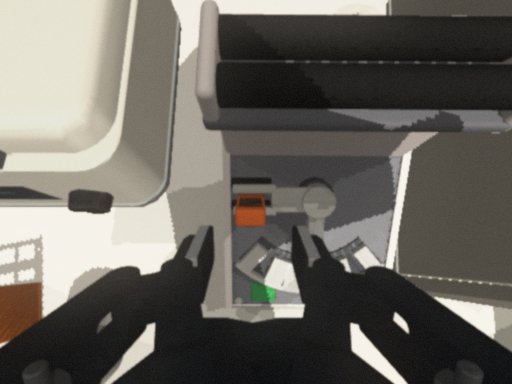

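```bash
python3 - <<'E'
import cv2
a=cv2.imread("pics/w4.png")[175:315,200:340]; cv2.imwrite("pics/w4c.png",cv2.resize(a,None,fx=4.2,fy=4.2,interpolation=2))
E
```

```text
(no output)
```

View pics/w4c.png

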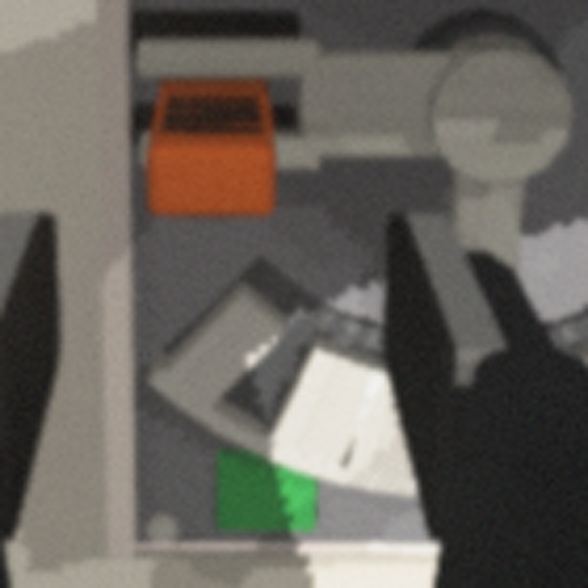

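```bash
cat >> fit2.py <<'E'
E
cat > fit3.py <<'E'
from fit2 import *
W4=ld('w4'); w4=lambda u,v:(200+u/4.2,175+v/4.2)
obs+= [('keytop',W4,w4(211.5,176),.4),('green',W4,w4(267.5,489),.6)]
if __name__=='__main__':
    p=run(); np.save('p.npy',p)
    o=env.get_obs(); d=pts(p);y,n,u=frame(p[3])
    g=d['keygrip']; print('delta to 2mm above nominal',g-o['tool_pos'])
E
python3 fit3.py
```

```text
params [ 6.212e-01  2.296e-01  8.840e-02  1.100e-01 -9.620e-02  5.000e-04
  5.130e-02]
green [2.05 1.06]; red [-0.67 -0.06]; knobtop [-0.72  0.09]; keytop [-0.97 -1.53]; green [0.62 0.81]; red [0.26 0.67]; knobmid [-0.05 -0.38]; keytop [0.56 0.56]; green [ 1.12 -0.14]; red [-0.34  0.97]; keytop [-0.67 -0.1 ]; keytop [-0.27  0.44]; green [-0.45 -0.21]; keytop [0.7  0.69]; green [-0.37 -1.22]; 
green [0.534  0.26   0.0403]
red [0.5428 0.1809 0.0403]
knobtop [0.5318 0.2197 0.0942]
knobmid [0.5378 0.2203 0.0838]
keytop [0.5882 0.2776 0.1371]
keygrip [0.5946 0.2783 0.1258]
green_seat [0.5433 0.261  0.0895]
sd [0.0005 0.0009 0.0008 0.0096 0.0006 0.0007 0.0007]
delta to 2mm above nominal [ 0.01628074  0.00217986 -0.02681628]
```

```bash
python3 -m inch '[{"claw":50,"x":0.008,"y":0.0011,"z":-0.0134,"rx":0,"ry":0,"rz":0},{"claw":50,"x":0.008,"y":0.0011,"z":-0.0134,"rx":0,"ry":0,"rz":0},{"claw":50,"x":0,"y":0,"z":0,"rx":0,"ry":0,"rz":0},{"claw":0,"x":0,"y":0,"z":0,"rx":0,"ry":0,"rz":0},{"claw":0,"x":0,"y":0,"z":0,"rx":0,"ry":0,"rz":0},{"claw":0,"x":0,"y":0,"z":0,"rx":0,"ry":0,"rz":0},{"claw":0,"x":0,"y":0,"z":0,"rx":0,"ry":0,"rz":0}]'; python3 - <<'E'
from h import *
o=snap('wrist','w5');print(o['wrist_force'],o['finger_gap'])
E
```

```text
clock: 4.82
tool_pos: [0.5944, 0.2787, 0.1277]
eef_rot: [0.026, 0.865, 0.046, -0.499]
wrist_force: [0.6, -0.1, 0.1]
finger_gap: 0.0158
4.825 [0.5944 0.2787 0.1277] [ 0.0264  0.8647  0.0461 -0.4995]
[ 0.64567653 -0.10698146  0.12802329] 0.015756362500351045
```

View pics/w5.png

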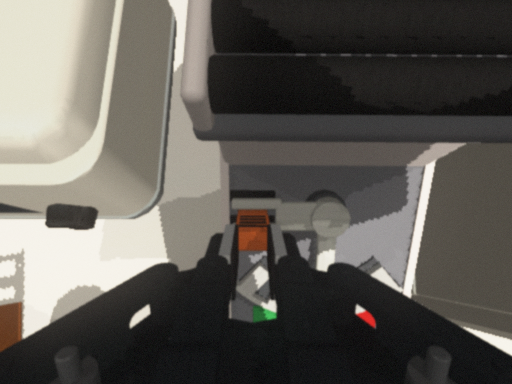

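```bash
python3 - <<'E'
import cv2
a=cv2.imread("pics/w5.png")[180:330,180:330]; cv2.imwrite("pics/w5c.png",cv2.resize(a,None,fx=4,fy=4,interpolation=2))
from h import *
o=env.get_obs();d=o['tool_pos']
K,V=cam('wrist',o);m=quat(o['eef_rot']).as_matrix()
for a,b in [(0,0),(.017,.01),(.017,-.01),(0,.01),(0,-.01)]: print(a,b,proj(K,V,d+m[:,0]*a+m[:,1]*b))
E
```

```text
0 0 [[251.57542914 230.45002068]]
0.017 0.01 [[266.88416996 219.75367605]]
0.017 -0.01 [[236.40442951 219.75127122]]
0 0.01 [[268.30019961 230.45140352]]
0 -0.01 [[234.85085648 230.44863786]]
```

View pics/w5c.png

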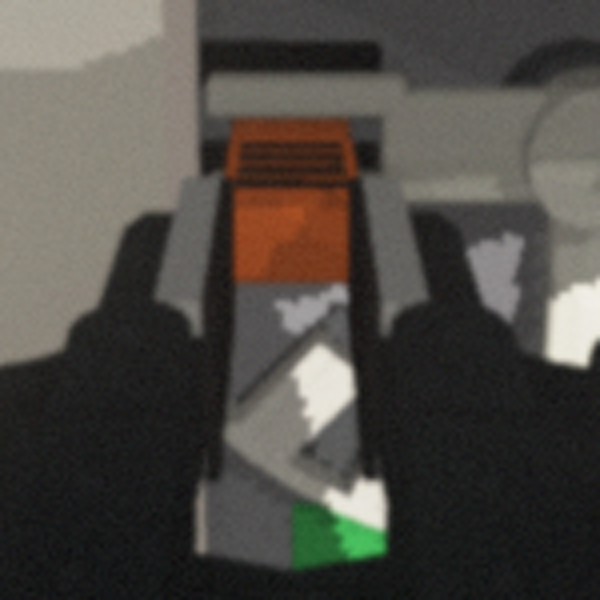

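```bash
python3 -m inch '[{"claw":0,"x":0,"y":0,"z":0,"rx":0,"ry":0,"rz":0},{"claw":0,"x":-0.002,"y":-0.0002,"z":0.0035,"rx":0,"ry":0,"rz":0},{"claw":0,"x":-0.002,"y":-0.0002,"z":0.0035,"rx":0,"ry":0,"rz":0},{"claw":0,"x":-0.003,"y":-0.0003,"z":0.0052,"rx":0,"ry":0,"rz":0}]'
```

```text
clock: 5.38
tool_pos: [0.5871, 0.2777, 0.1394]
eef_rot: [0.027, 0.864, 0.046, -0.5]
wrist_force: [2.0, -0.1, -3.3]
finger_gap: 0.0155
```

```bash
python3 -m inch '[{"claw":0,"x":-0.005,"y":-0.0005,"z":0.0087,"rx":0,"ry":0,"rz":0},{"claw":0,"x":-0.005,"y":-0.0005,"z":0.0087,"rx":0,"ry":0,"rz":0},{"claw":0,"x":-0.005,"y":-0.0005,"z":0.0087,"rx":0,"ry":0,"rz":0},{"claw":0,"x":-0.005,"y":-0.0005,"z":0.0087,"rx":0,"ry":0,"rz":0},{"claw":0,"x":-0.005,"y":-0.0005,"z":0.0087,"rx":0,"ry":0,"rz":0},{"claw":0,"x":0,"y":0,"z":0,"rx":0,"ry":0,"rz":0}]'; python3 - <<'E'
from h import *
o=snap('wrist','w6');print(o['wrist_force'],o['finger_gap']); snap('side','s6')
import cv2
a=cv2.imread("pics/s6.png")[90:240,150:300]; b=cv2.imread("pics/w6.png")
cv2.imwrite("pics/s6c.png",np.hstack([cv2.resize(a,(384,384),interpolation=2),b[:,56:456]]))
E
```

```text
clock: 6.12
tool_pos: [0.5624, 0.2756, 0.1841]
eef_rot: [0.026, 0.865, 0.046, -0.499]
wrist_force: [0.3, 0.2, -1.0]
finger_gap: 0.0154
6.125 [0.5624 0.2756 0.1841] [ 0.0262  0.865   0.0463 -0.499 ]
[ 0.34508079  0.17727799 -0.98520427] 0.015440886882179037
6.175 [0.5623 0.2755 0.1835] [ 0.0264  0.8647  0.0461 -0.4994]
```

View pics/s6c.png

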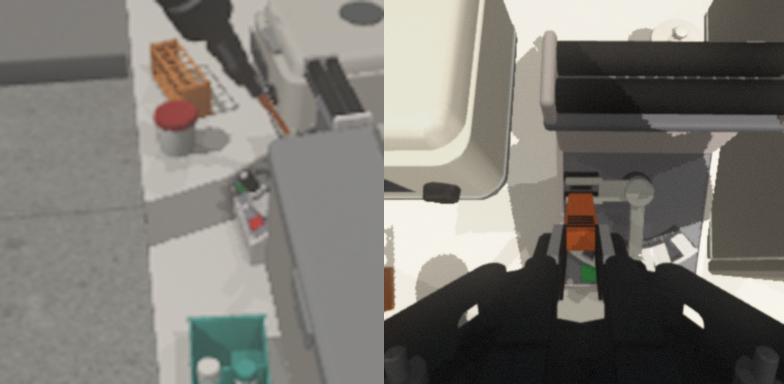

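```bash
python3 -m inch '[{"claw":0,"x":-0.03,"y":0,"z":0.02,"rx":0,"ry":0,"rz":0},{"claw":0,"x":-0.03,"y":0,"z":0.02,"rx":0,"ry":0,"rz":0},{"claw":0,"x":-0.007,"y":-0.0525,"z":0,"rx":0,"ry":0,"rz":-1.6},{"claw":0,"x":-0.007,"y":-0.0525,"z":0,"rx":0,"ry":0,"rz":-1.6},{"claw":0,"x":-0.007,"y":-0.0525,"z":0,"rx":0,"ry":0,"rz":-1.6},{"claw":0,"x":-0.007,"y":-0.0525,"z":0,"rx":0,"ry":0,"rz":-1.6},{"claw":0,"x":-0.007,"y":-0.0525,"z":0,"rx":0,"ry":0,"rz":-1.6},{"claw":0,"x":-0.007,"y":-0.0525,"z":0,"rx":0,"ry":0,"rz":-1.6},{"claw":0,"x":0,"y":0,"z":0,"rx":0,"ry":0,"rz":0},{"claw":0,"x":0,"y":0,"z":0,"rx":0,"ry":0,"rz":0}]'; python3 - <<'E'
from h import *
o=snap('wrist','w7');print(o['wrist_force'],o['finger_gap'],o['q'])
E
```

```text
clock: 7.48
tool_pos: [0.4602, -0.0397, 0.2227]
eef_rot: [-0.016, 0.865, -0.027, -0.5]
wrist_force: [0.0, 0.2, -0.5]
finger_gap: 0.0155
7.475 [ 0.4602 -0.0397  0.2227] [-0.0157  0.8652 -0.0269 -0.5005]
[ 0.00910462  0.16165852 -0.54073859] 0.015476910194272924 [-0.13839506 -0.09791888  2.16368754  0.07243267  0.55632165  1.44342452]
```

View pics/w7.png

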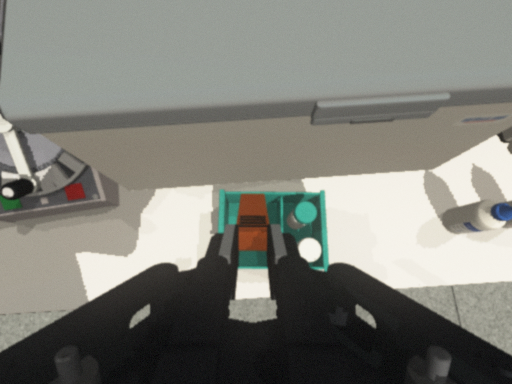

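```bash
python3 - <<'E'
import cv2
a=cv2.imread("pics/w7.png")[175:285,205:345]; cv2.imwrite("pics/w7c.png",cv2.resize(a,None,fx=5,fy=5,interpolation=2))
E
```

```text
(no output)
```

View pics/w7c.png

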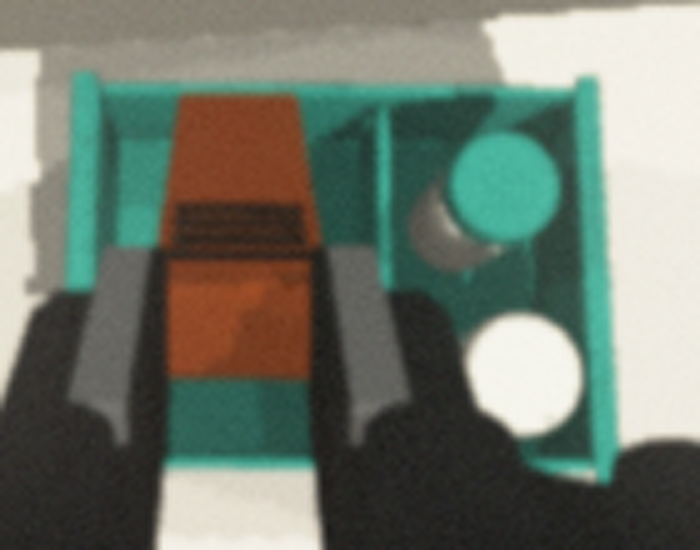

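```bash
python3 - <<'E'
from fit import *
W=ld('w7'); w=lambda u,v:(205+u/5,175+v/5)
for n,p,z in [('TL',(84,75),.062),('TR',(590,78),.062),('BR',(605,480),.062),('frontmid',(240,465),.062),('rearmid',(240,87),.062),('divtop',(383,105),.053),('tealv',(505,188),.081),('whitev',(525,375),.087)]:
    print(n,onz(*W,w(*p),z).round(4))
o=json.load(open('pics/w7.json'));m=quat(o['eef_rot']).as_matrix();t=np.array(o['tool_pos'])
for s in (.065,.070,.075): print(s,(t+m[:,0]*s).round(4), (proj(*W,t+m[:,0]*s)-[205,175])*5)
print((proj(*W,t-m[:,0]*.013)-[205,175])*5, m[:,1])
E
```

```text
TL [ 0.5274 -0.0074  0.062 ]
TR [ 0.519  -0.1294  0.062 ]
BR [ 0.426  -0.1213  0.062 ]
frontmid [ 0.4343 -0.0393  0.062 ]
rearmid [ 0.5221 -0.0448  0.062 ]
divtop [ 0.5175 -0.08    0.053 ]
tealv [ 0.4907 -0.1021  0.081 ]
whitev [ 0.4496 -0.1008  0.087 ]
0.065 [ 0.4926 -0.0417  0.1663] [[233.81980022 114.17334886]]
0.07 [ 0.4951 -0.0419  0.162 ] [[233.87625066 105.18632371]]
0.075 [ 0.4976 -0.0421  0.1577] [[233.93043827  96.55954683]]
[[232.48650015 326.43743304]] [-6.22447277e-02 -9.98060854e-01 -3.54070357e-04]
```

```bash
python3 -m inch '[{"claw":0,"x":0,"y":-0.0005,"z":-0.035,"rx":0,"ry":0,"rz":0},{"claw":0,"x":0,"y":-0.0005,"z":-0.035,"rx":0,"ry":0,"rz":0},{"claw":0,"x":0,"y":0,"z":-0.03,"rx":0,"ry":0,"rz":0},{"claw":0,"x":0,"y":0,"z":-0.025,"rx":0,"ry":0,"rz":0},{"claw":0,"x":0,"y":0,"z":-0.015,"rx":0,"ry":0,"rz":0},{"claw":0,"x":0,"y":0,"z":0,"rx":0,"ry":0,"rz":0},{"claw":0,"x":0,"y":0,"z":0,"rx":0,"ry":0,"rz":0}]'; python3 - <<'E'
from h import *
o=snap('wrist','w8');print(o['wrist_force'],o['finger_gap'])
E
```

```text
clock: 8.4
tool_pos: [0.4611, -0.0396, 0.0836]
eef_rot: [-0.015, 0.866, -0.026, -0.5]
wrist_force: [0.7, -0.1, -0.7]
finger_gap: 0.0156
8.4 [ 0.4611 -0.0396  0.0836] [-0.0147  0.8657 -0.0255 -0.4997]
[ 0.711293   -0.07058033 -0.68863231] 0.015560218007037043
```

View pics/w8.png

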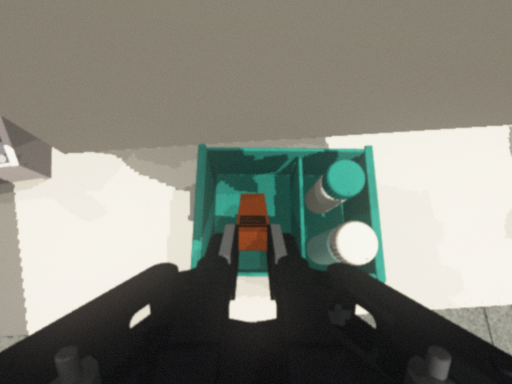

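```bash
python3 -m inch '[{"claw":0,"x":0,"y":0,"z":-0.008,"rx":0,"ry":0,"rz":0},{"claw":0,"x":0,"y":0,"z":0,"rx":0,"ry":0,"rz":0},{"claw":38,"x":0,"y":0,"z":0,"rx":0,"ry":0,"rz":0},{"claw":38,"x":0,"y":0,"z":0,"rx":0,"ry":0,"rz":0},{"claw":38,"x":0,"y":0,"z":0,"rx":0,"ry":0,"rz":0},{"claw":38,"x":0,"y":0,"z":0,"rx":0,"ry":0,"rz":0}]'; python3 - <<'E'
from h import *
o=snap('wrist','w9');print(o['wrist_force'],o['finger_gap'])
E
```

```text
clock: 9.2
tool_pos: [0.4604, -0.0406, 0.0751]
eef_rot: [-0.015, 0.865, -0.027, -0.5]
wrist_force: [0.4, 0.6, -0.0]
finger_gap: 0.0329
9.2 [ 0.4604 -0.0406  0.0751] [-0.0154  0.8655 -0.0266 -0.5   ]
[ 0.39047598  0.64789934 -0.01527771] 0.032919937719905576
```

View pics/w9.png

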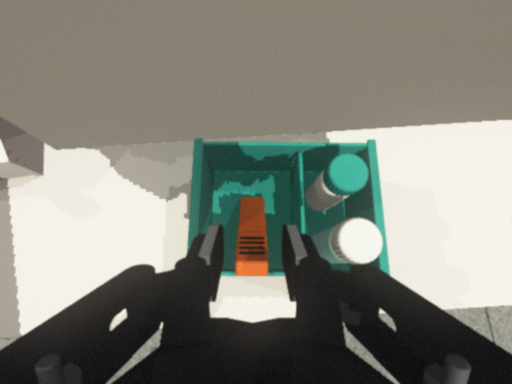

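```bash
python3 -m inch '[{"claw":38,"x":0,"y":0,"z":0.02,"rx":0,"ry":0,"rz":0},{"claw":38,"x":0,"y":0,"z":0.045,"rx":0,"ry":0,"rz":0},{"claw":38,"x":0,"y":0,"z":0.055,"rx":0,"ry":0,"rz":0},{"claw":50,"x":0,"y":0,"z":0,"rx":0,"ry":0,"rz":0},{"claw":50,"x":0,"y":0,"z":0,"rx":0,"ry":0,"rz":0}]'; python3 - <<'E'
from fit import *
o=snap('wrist','w10')
p=np.load('p.npy');y,n,u=frame(.107);d=pts(p)
D=R.from_matrix(np.column_stack([-n,-y,np.cross(-n,-y)]))
D2=R.from_rotvec(n*np.radians(30))*D
print((D2*quat(o['eef_rot']).inv()).as_rotvec(degrees=True))
print(d['knobmid']+.09*n-o['tool_pos'],o['q'])
E
```

```text
clock: 9.88
tool_pos: [0.4601, -0.0393, 0.1905]
eef_rot: [-0.016, 0.865, -0.025, -0.5]
wrist_force: [-0.1, 0.4, -0.7]
finger_gap: 0.0429
9.875 [ 0.4601 -0.0393  0.1905] [-0.0163  0.8654 -0.0248 -0.5002]
[-15.28675907  -0.46846999  35.46185741]
[ 0.03293707  0.25479721 -0.02876626] [-0.14149199 -0.05843731  2.22361266  0.09963683  0.45748788  1.41179494]
```

View pics/w10.png

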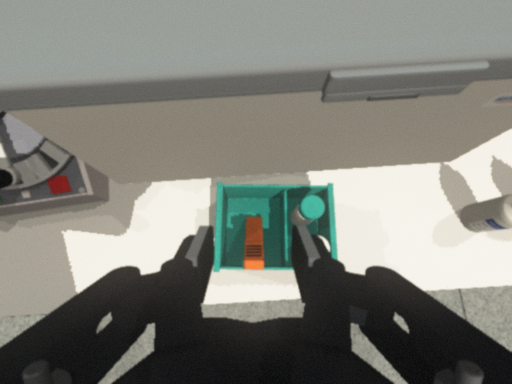

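```bash
python3 -m inch '[{"claw":50,"x":0,"y":0.0425,"z":0,"rx":-2.55,"ry":-0.08,"rz":5.9},{"claw":50,"x":0,"y":0.0425,"z":0,"rx":-2.55,"ry":-0.08,"rz":5.9},{"claw":50,"x":0,"y":0.0425,"z":0,"rx":-2.55,"ry":-0.08,"rz":5.9},{"claw":50,"x":0.005,"y":0.0425,"z":0,"rx":-2.55,"ry":-0.08,"rz":5.9},{"claw":50,"x":0.014,"y":0.0425,"z":-0.014,"rx":-2.55,"ry":-0.08,"rz":5.9},{"claw":50,"x":0.014,"y":0.0425,"z":-0.014,"rx":-2.55,"ry":-0.08,"rz":5.9},{"claw":50,"x":0,"y":0,"z":0,"rx":0,"ry":0,"rz":0},{"claw":50,"x":0,"y":0,"z":0,"rx":0,"ry":0,"rz":0},{"claw":50,"x":0,"y":0,"z":0,"rx":0,"ry":0,"rz":0}]'; python3 - <<'E'
from fit import *
o=snap('wrist','w11');print(o['q'])
a=cv2.imread("pics/w11.png")[150:300,180:330]
cv2.imwrite("pics/w11c.png",cv2.resize(a,None,fx=4,fy=4,interpolation=2))
E
```

```text
clock: 11.05
tool_pos: [0.4932, 0.2145, 0.1626]
eef_rot: [0.249, 0.829, 0.173, -0.47]
wrist_force: [-0.0, 0.1, 0.7]
finger_gap: 0.0427
11.05 [0.4932 0.2145 0.1626] [ 0.2492  0.8286  0.1729 -0.4705]
[ 0.51023732  0.12268846  2.11910359 -0.4662699   0.45485515  1.82763368]
```

View pics/w11.png

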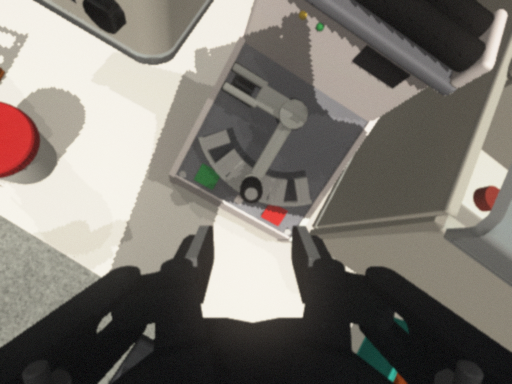

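View pics/w11c.png

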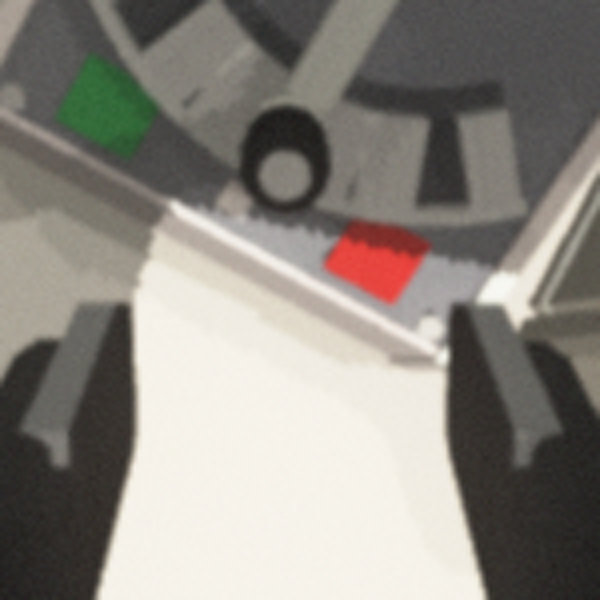

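```bash
cat > fit4.py <<'E'
from fit3 import *
W11=ld('w11'); w11=lambda u,v:(180+u/4,150+v/4)
obs+= [('knobtop',W11,w11(284.5,173),.4),('green',W11,w11(109,107),.5),('red',W11,w11(376,260),.5)]
if __name__=='__main__':
    p=run(); np.save('p.npy',p)
    o=env.get_obs(); d=pts(p);y,n,u=frame(p[3]);m=quat(o['eef_rot']).as_matrix()
    print('tool x',m[:,0],'n',n)
    print('delta to knobmid',d['knobmid']-o['tool_pos'])
    for k in ['knobtop','knobmid']: print(k,(proj(*W11,d[k])-[180,150])*4)
E
python3 fit4.py
```

```text
params [ 6.208e-01  2.280e-01  8.970e-02  9.600e-02 -9.610e-02 -2.000e-04
  5.240e-02]
green [ 2.29 -0.16]; red [0.08 0.49]; knobtop [-0.43 -0.25]; keytop [-1.41 -2.37]; green [0.65 0.57]; red [0.07 0.55]; knobmid [-0.12 -0.54]; keytop [0.47 0.42]; green [ 1.13 -0.35]; red [-0.58  0.8 ]; keytop [-0.75 -0.25]; keytop [-0.13  0.56]; green [ 0.19 -0.46]; keytop [0.82 1.18]; green [ 0.39 -1.26]; knobtop [-1.1  -0.41]; green [0.59 1.62]; red [-1.53 -1.35]; 
green [0.5341 0.2597 0.0416]
red [0.5417 0.1804 0.0416]
knobtop [0.5312 0.2194 0.0955]
knobmid [0.5372 0.22   0.0851]
keytop [0.5877 0.2775 0.1381]
keygrip [0.5941 0.2781 0.1268]
green_seat [0.5432 0.2606 0.0909]
sd [0.0003 0.0006 0.0006 0.0065 0.0004 0.0005 0.0005]
tool x [ 0.49813796  0.05242444 -0.86551155] n [-0.49769936 -0.04790975  0.866     ]
delta to knobmid [ 0.04374492  0.00547762 -0.07789027]
knobtop [[282.74717819 172.35071779]]
knobmid [[283.25692094 157.34219221]]
```

```bash
python3 -m inch '[{"claw":50,"x":0.0107,"y":0.0014,"z":-0.019,"rx":0,"ry":0,"rz":0},{"claw":50,"x":0.0107,"y":0.0014,"z":-0.019,"rx":0,"ry":0,"rz":0},{"claw":50,"x":0.0053,"y":0.0006,"z":-0.0095,"rx":0,"ry":0,"rz":0},{"claw":50,"x":0,"y":0,"z":0,"rx":0,"ry":0,"rz":0},{"claw":50,"x":0,"y":0,"z":0,"rx":0,"ry":0,"rz":0}]'; python3 - <<'E'
from fit4 import *
o=snap('wrist','w12');p=np.load('p.npy');d=pts(p);W=ld('w12')
a=cv2.imread("pics/w12.png")[150:300,180:330]
cv2.imwrite("pics/w12c.png",cv2.resize(a,None,fx=4,fy=4,interpolation=2))
print(d['knobmid']-o['tool_pos'],(proj(*W,d['knobtop'])-[180,150])*4)
E
```

```text
clock: 11.72
tool_pos: [0.5206, 0.2189, 0.1163]
eef_rot: [0.249, 0.829, 0.173, -0.469]
wrist_force: [-0.6, 0.2, 0.0]
finger_gap: 0.043
11.725 [0.5206 0.2189 0.1163] [ 0.2493  0.8291  0.1734 -0.4694]
[ 0.01658846  0.00108825 -0.03116158] [[286.50282864 271.54883806]]
```

View pics/w12c.png

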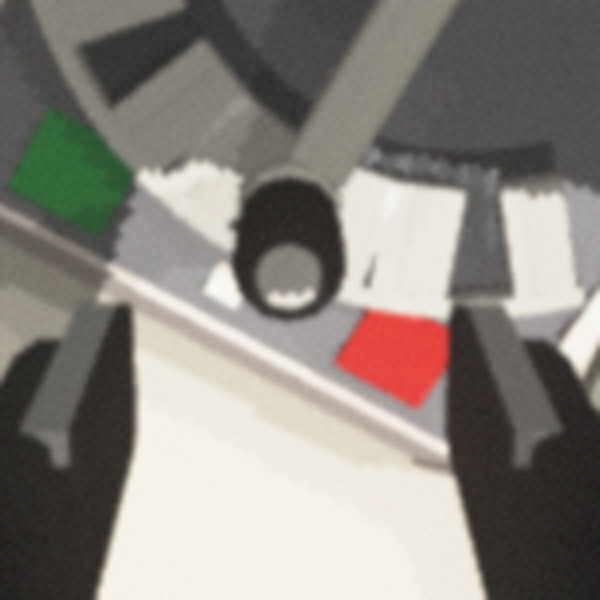

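```bash
python3 -m inch '[{"claw":50,"x":0.008,"y":0.0005,"z":-0.0148,"rx":0,"ry":0,"rz":0},{"claw":50,"x":0.008,"y":0.0005,"z":-0.0148,"rx":0,"ry":0,"rz":0},{"claw":50,"x":0,"y":0,"z":0,"rx":0,"ry":0,"rz":0},{"claw":50,"x":0,"y":0,"z":0,"rx":0,"ry":0,"rz":0},{"claw":0,"x":0,"y":0,"z":0,"rx":0,"ry":0,"rz":0},{"claw":0,"x":0,"y":0,"z":0,"rx":0,"ry":0,"rz":0},{"claw":0,"x":0,"y":0,"z":0,"rx":0,"ry":0,"rz":0},{"claw":0,"x":0,"y":0,"z":0,"rx":0,"ry":0,"rz":0},{"claw":0,"x":0,"y":0,"z":0,"rx":0,"ry":0,"rz":0}]'; python3 - <<'E'
from fit4 import *
o=snap('wrist','w13');p=np.load('p.npy');d=pts(p);print(o['wrist_force'],d['knobmid']-o['tool_pos'])
a=cv2.imread("pics/w13.png")[150:300,180:330]
cv2.imwrite("pics/w13c.png",cv2.resize(a,None,fx=4,fy=4,interpolation=2))
E
```

```text
clock: 12.9
tool_pos: [0.5368, 0.2202, 0.0869]
eef_rot: [0.249, 0.829, 0.174, -0.469]
wrist_force: [-3.1, -0.8, 6.9]
finger_gap: -0.0001
12.9 [0.5368 0.2202 0.0869] [ 0.2494  0.8292  0.1735 -0.4691]
[-3.07792897 -0.80462408  6.85453958] [ 0.00036665 -0.00017474 -0.00175624]
```

View pics/w13c.png

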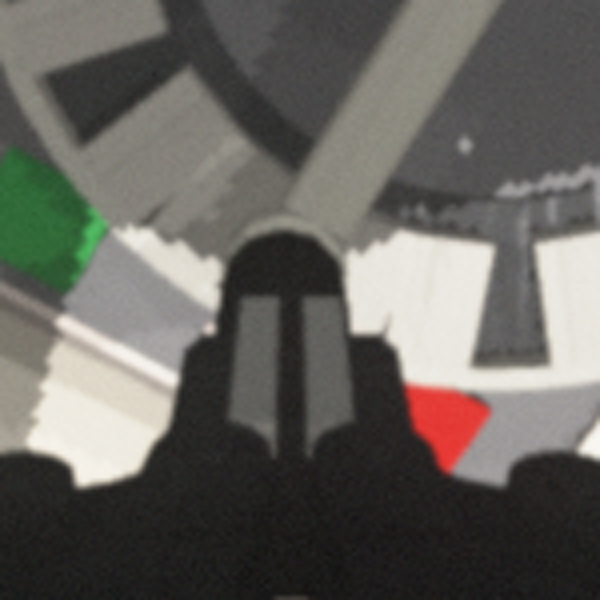

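```bash
python3 - <<'E'
from fit4 import *
p=np.load('p.npy');d=pts(p);y,n,u=frame(p[3])
for fn in ['w12','w13']:
    W=ld(fn);im=cv2.resize(cv2.imread(f"pics/{fn}.png")[150:300,180:330],None,fx=4,fy=4,interpolation=2)
    t=np.linspace(0,2*np.pi,60)
    for h,c in [(.012,(0,255,255)),(-.017,(255,255,0))]:
        P=d['knobmid']+n*h+.01*(np.cos(t)[:,None]*y+np.sin(t)[:,None]*u)
        q=((proj(*W,P)-[180,150])*4+2).astype(int); cv2.polylines(im,[q],True,c,1)
    P=[d['knobmid']-.038*n, d['knobmid']-.038*n+.075*u]
    q=((proj(*W,np.array(P))-[180,150])*4).astype(int); cv2.line(im,tuple(map(int,q[0])),tuple(map(int,q[1])),(0,0,255),1)
    cv2.imwrite(f'pics/ov_{fn}.png',im)
a=cv2.imread('pics/ov_w12.png');b=cv2.imread('pics/ov_w13.png');cv2.imwrite('pics/ov.png',cv2.resize(np.hstack([a[100:400,100:500],b[100:400,100:500]]),None,fx=1,fy=1))
E
```

```text
(no output)
```

View pics/ov.png

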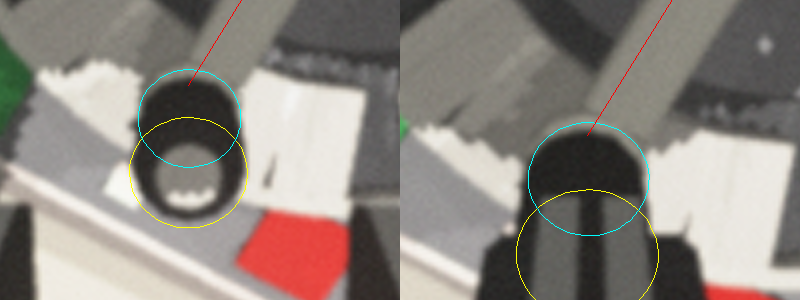

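```bash
python3 - <<'E'
from fit4 import *
snap('scene','c13');snap('side','s13')
a=cv2.imread("pics/c13.png")[110:230,180:300]; cv2.imwrite("pics/c13c.png",cv2.resize(a,None,fx=5,fy=5,interpolation=2))
a=cv2.imread("pics/s13.png")[110:210,190:310]; cv2.imwrite("pics/s13c.png",cv2.resize(a,None,fx=5,fy=5,interpolation=2))
W=ld('w13');o=env.get_obs();m=quat(o['eef_rot']).as_matrix();t=o['tool_pos']
for x in (-.01,0,.01,.017):
  for z in (-.011,0,.011): print(x,z,proj(*W,t+m@np.array([x,.002,z])).round(1))
print(o['wrist_force'],o['moment'])
E
```

```text
12.95 [0.5368 0.2202 0.0869] [ 0.2493  0.8293  0.1735 -0.4691]
13.0 [0.5368 0.2202 0.0869] [ 0.2494  0.8292  0.1735 -0.4691]
-0.01 -0.011 [[255.2 219.2]]
-0.01 0 [[255.2 237.4]]
-0.01 0.011 [[255.1 255. ]]
0 -0.011 [[255.1 212.8]]
0 0 [[255.  230.1]]
0 0.011 [[255.  246.8]]
0.01 -0.011 [[254.9 207.2]]
0.01 0 [[254.9 223.6]]
0.01 0.011 [[254.8 239.5]]
0.017 -0.011 [[254.8 203.6]]
0.017 0 [[254.8 219.5]]
0.017 0.011 [[254.7 234.9]]
[-3.56369609 -0.6907096   6.80896499] [-0.07844535  0.14817855 -0.08409906]
```

View pics/c13c.png

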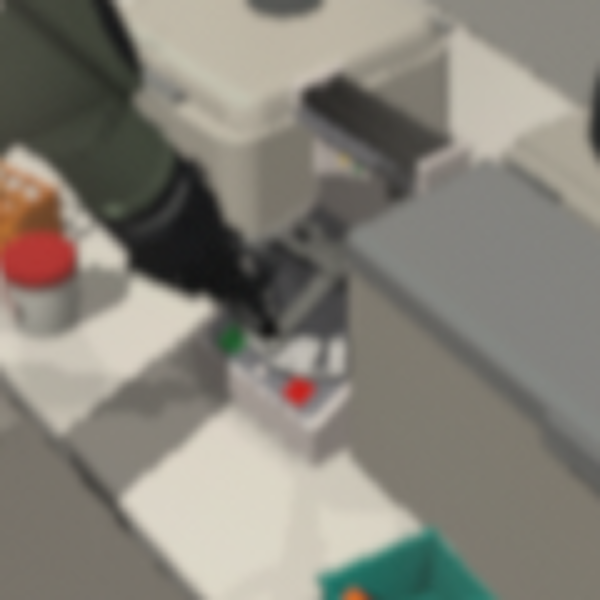

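View pics/s13c.png

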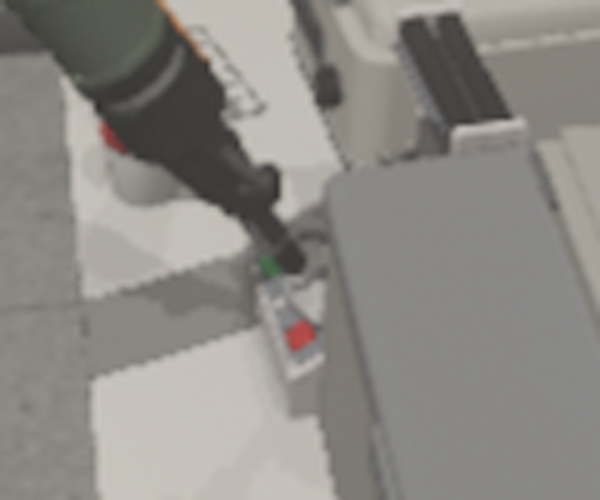

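View pics/w13.png

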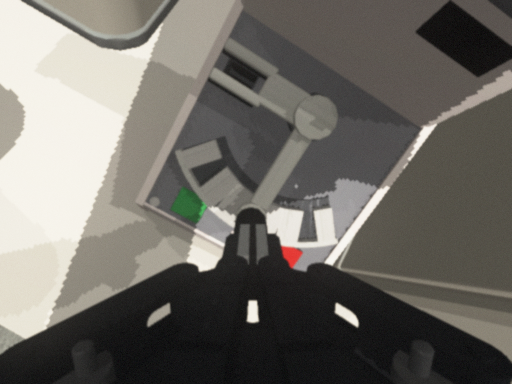

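```bash
python3 -m inch '[{"claw":0,"x":-0.005,"y":-0.0005,"z":0.0087,"rx":0,"ry":0,"rz":0},{"claw":0,"x":-0.005,"y":-0.0005,"z":0.0087,"rx":0,"ry":0,"rz":0},{"claw":0,"x":0,"y":0,"z":0,"rx":0,"ry":0,"rz":0},{"claw":0,"x":0,"y":0,"z":0,"rx":0,"ry":0,"rz":0}]'; python3 - <<'E'
from fit4 import *
o=snap('wrist','w14');print(o['wrist_force'])
a=cv2.imread("pics/w14.png")[150:300,180:330]
cv2.imwrite("pics/w14c.png",cv2.resize(a,None,fx=4,fy=4,interpolation=2))
E
```

```text
clock: 13.55
tool_pos: [0.5265, 0.219, 0.1031]
eef_rot: [0.25, 0.829, 0.174, -0.47]
wrist_force: [-0.3, 0.6, 0.1]
finger_gap: 0.0001
13.55 [0.5265 0.219  0.1031] [ 0.2495  0.8287  0.1735 -0.4699]
[-0.28841122  0.56153264  0.0721681 ]
```

View pics/w14c.png

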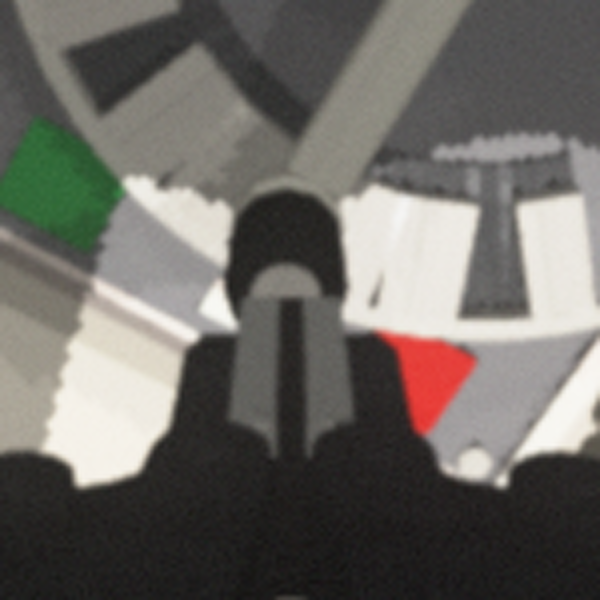

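```bash
python3 - <<'E'
from fit4 import *
snap('scene','c14');snap('side','s14')
out=[]
for fn,cv,box in [('c14',C,(210,150,60)),('s14',S,(210,120,60)),('c2',C,(170,120,60))]:
    o=json.load(open(f'pics/{fn}.json'));m=quat(o['eef_rot']).as_matrix();t=np.array(o['tool_pos'])
    x0,y0,s=box;k=6
    im=cv2.resize(cv2.imread(f'pics/{fn}.png')[y0:y0+s,x0:x0+s],None,fx=k*.7,fy=k*.7,interpolation=2)
    for d,c in [(-.054,(255,0,255)),(0,(0,255,255)),(.017,(0,255,0))]:
        q=((proj(*cv,t+m[:,0]*d)[0]-[x0,y0])*k*.7); cv2.circle(im,tuple(map(int,q)),3,c,1)
    if fn!='c2':
        p=np.load('p.npy');dd=pts(p)
        for kk in('knobmid','knobtop'):
            q=((proj(*cv,dd[kk])[0]-[x0,y0])*k*.7); cv2.circle(im,tuple(map(int,q)),3,(0,0,255),-1)
    out.append(im)
cv2.imwrite('pics/ov2.png',np.hstack(out))
E
```

```text
13.6 [0.5265 0.2189 0.103 ] [ 0.2496  0.8287  0.1735 -0.47  ]
13.65 [0.5265 0.2189 0.1029] [ 0.2495  0.8286  0.1735 -0.4701]
```

View pics/ov2.png

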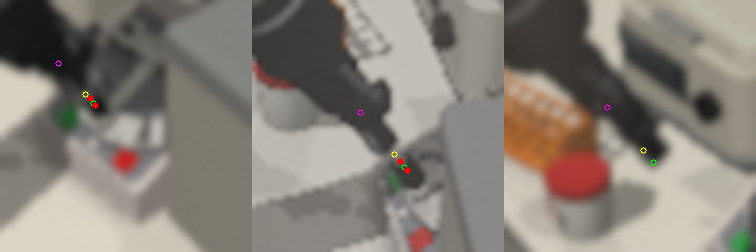

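```bash
python3 - <<'E'
from fit4 import *
a=cv2.imread("pics/s14.png")[140:180,225:275]; b=cv2.imread("pics/c14.png")[155:195,205:255]
cv2.imwrite("pics/z14.png",np.hstack([cv2.resize(a,None,fx=8,fy=8,interpolation=2),cv2.resize(b,None,fx=8,fy=8,interpolation=2)]).clip(0,255))
g=cv2.imread("pics/z14.png").astype(float);cv2.imwrite("pics/z14.png",(255*(g/255)**.5).astype(np.uint8))
for fn,cv in(('s14',S),('c14',C)):
    o=json.load(open(f'pics/{fn}.json'));m=quat(o['eef_rot']).as_matrix();t=np.array(o['tool_pos'])
    off=np.array([225,140]) if fn=='s14' else np.array([205,155])
    for x in(-.018,-.01,0,.017): print(fn,x,((proj(*cv,t+m[:,0]*x)[0]-off)*8).round())
    if 1:
        d=pts(np.load('p.npy'))
        for k in('knobtop','knobmid'): print(k,((proj(*cv,d[k])[0]-off)*8).round()+([0,0] if fn=='s14' else [400,0]))
E
```

```text
s14 -0.018 [130. 109.]
s14 -0.01 [140. 120.]
s14 0 [151. 135.]
s14 0.017 [171. 159.]
knobtop [162. 147.]
knobmid [176. 164.]
c14 -0.018 [186. 121.]
c14 -0.01 [194. 129.]
c14 0 [203. 139.]
c14 0.017 [219. 157.]
knobtop [612. 148.]
knobmid [623. 160.]
```

View pics/z14.png

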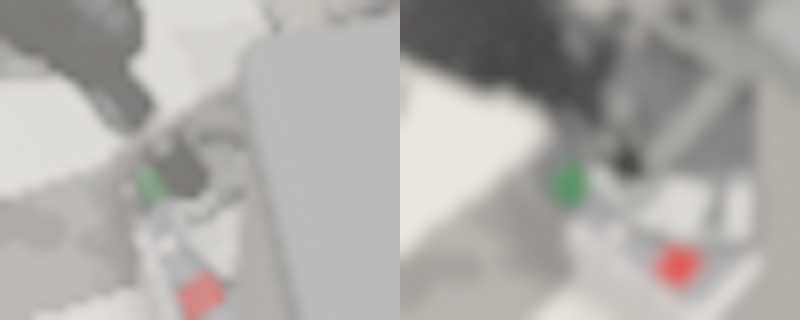

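```bash
python3 -m inch '[{"claw":50,"x":0,"y":0,"z":0,"rx":0,"ry":0,"rz":0},{"claw":50,"x":0,"y":0,"z":0,"rx":0,"ry":0,"rz":0},{"claw":50,"x":0,"y":0,"z":0,"rx":0,"ry":0,"rz":0},{"claw":50,"x":0.0065,"y":0.0007,"z":-0.0106,"rx":0,"ry":0,"rz":0},{"claw":50,"x":0.0065,"y":0.0007,"z":-0.0106,"rx":0,"ry":0,"rz":0},{"claw":50,"x":0.0063,"y":0.0007,"z":-0.0104,"rx":0,"ry":0,"rz":0},{"claw":50,"x":0,"y":0,"z":0,"rx":0,"ry":0,"rz":0},{"claw":50,"x":0,"y":0,"z":0,"rx":0,"ry":0,"rz":0}]'; python3 - <<'E'
from fit4 import *
o=snap('wrist','w15');print(o['wrist_force'])
a=cv2.imread("pics/w15.png")[150:300,180:330]
cv2.imwrite("pics/w15c.png",cv2.resize(a,None,fx=4,fy=4,interpolation=2))
E
```

```text
clock: 14.7
tool_pos: [0.5458, 0.2211, 0.072]
eef_rot: [0.249, 0.829, 0.174, -0.47]
wrist_force: [0.7, -0.2, 0.6]
finger_gap: 0.0426
14.7 [0.5458 0.2211 0.072 ] [ 0.2494  0.8289  0.1735 -0.4697]
[ 0.7219405  -0.15760775  0.56689564]
```

View pics/w15c.png

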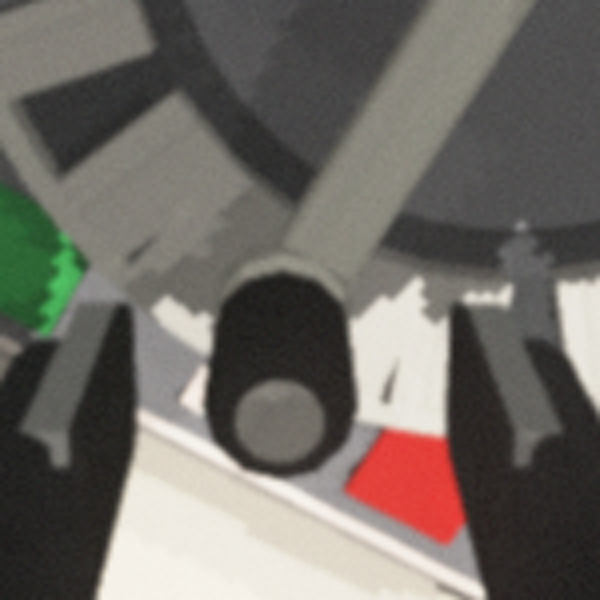

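```bash
python3 -m inch '[{"claw":50,"x":-0.0008,"y":0.0012,"z":-0.0004,"rx":0,"ry":0,"rz":0},{"claw":0,"x":0,"y":0,"z":0,"rx":0,"ry":0,"rz":0},{"claw":0,"x":0,"y":0,"z":0,"rx":0,"ry":0,"rz":0},{"claw":0,"x":0,"y":0,"z":0,"rx":0,"ry":0,"rz":0},{"claw":0,"x":0,"y":0,"z":0,"rx":0,"ry":0,"rz":0},{"claw":0,"x":0,"y":0,"z":0,"rx":0,"ry":0,"rz":0}]'; python3 - <<'E'
from fit4 import *
o=snap('wrist','w16');print(o['wrist_force'],o['q'])
a=cv2.imread("pics/w16.png")[150:300,180:330]
cv2.imwrite("pics/w16c.png",cv2.resize(a,None,fx=4,fy=4,interpolation=2))
E
```

```text
clock: 15.5
tool_pos: [0.545, 0.2224, 0.0718]
eef_rot: [0.249, 0.829, 0.174, -0.47]
wrist_force: [-3.4, -0.1, 5.6]
finger_gap: 0.0173
15.5 [0.545  0.2224 0.0718] [ 0.2494  0.829   0.1736 -0.4695]
[-3.43620842 -0.12572398  5.63368167] [ 0.46724141  0.33110203  2.1402467  -0.80697262  0.24733978  2.15454893]
```

View pics/w16c.png

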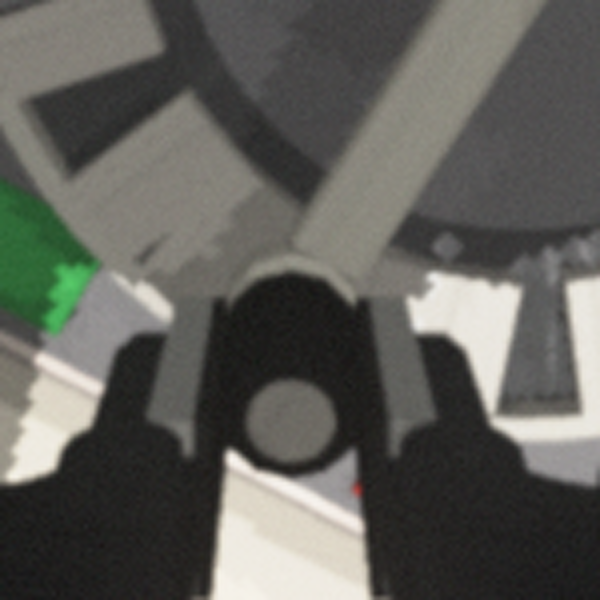

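```bash
python3 -m inch '[{"claw":50,"x":0,"y":0,"z":0,"rx":0,"ry":0,"rz":0},{"claw":50,"x":0,"y":0,"z":0,"rx":0,"ry":0,"rz":0},{"claw":50,"x":-0.001,"y":-0.0001,"z":0.0017,"rx":0,"ry":0,"rz":0},{"claw":50,"x":0,"y":0,"z":0,"rx":-5,"ry":-0.5,"rz":8.65},{"claw":50,"x":0,"y":0,"z":0,"rx":-5,"ry":-0.5,"rz":8.65},{"claw":50,"x":0,"y":0,"z":0,"rx":0,"ry":0,"rz":0},{"claw":50,"x":0,"y":0,"z":0,"rx":0,"ry":0,"rz":0},{"claw":50,"x":0,"y":0,"z":0,"rx":0,"ry":0,"rz":0}]'; python3 - <<'E'
from fit4 import *
o=snap('wrist','w17');print(o['wrist_force'],o['q'])
a=cv2.imread("pics/w17.png")[150:300,180:330]
cv2.imwrite("pics/w17c.png",cv2.resize(a,None,fx=4,fy=4,interpolation=2))
print(quat(o['eef_rot']).as_matrix().round(3))
E
```

```text
clock: 16.55
tool_pos: [0.544, 0.2222, 0.0731]
eef_rot: [0.389, 0.773, 0.252, -0.433]
wrist_force: [-0.1, 0.0, -0.4]
finger_gap: 0.0429
16.55 [0.544  0.2222 0.0731] [ 0.3892  0.7728  0.2521 -0.4333]
[-0.10274628  0.04851456 -0.4116399 ] [ 0.46811082  0.3279684   2.13939786 -0.79192958  0.25221951  1.79211245]
[[ 0.497  0.727 -0.473]
 [ 0.052 -0.57  -0.82 ]
 [-0.866  0.383 -0.322]]
```

View pics/w17c.png

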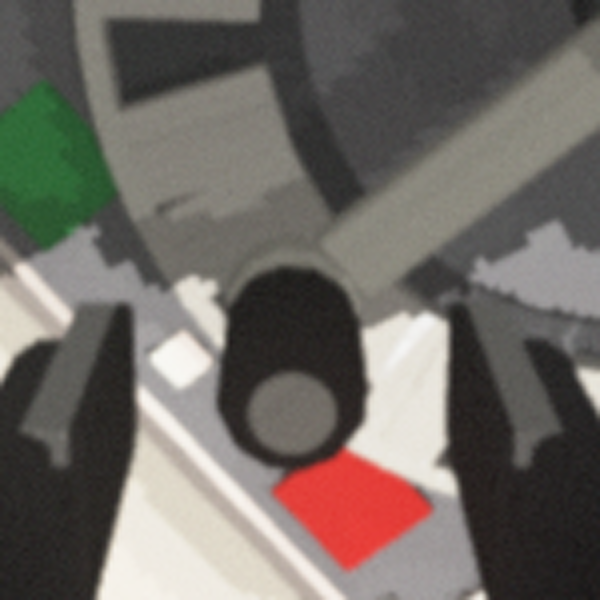

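```bash
python3 -m inch '[{"claw":0,"x":0,"y":0,"z":0,"rx":0,"ry":0,"rz":0},{"claw":0,"x":0,"y":0,"z":0,"rx":0,"ry":0,"rz":0},{"claw":0,"x":0,"y":0,"z":0,"rx":0,"ry":0,"rz":0},{"claw":0,"x":0,"y":0,"z":0,"rx":0,"ry":0,"rz":0},{"claw":0,"x":0,"y":0,"z":0,"rx":0,"ry":0,"rz":0}]'; python3 -m inch '[{"claw":0,"x":-0.002,"y":-0.0002,"z":0.0035,"rx":0,"ry":0,"rz":0},{"claw":0,"x":-0.002,"y":-0.0002,"z":0.0035,"rx":0,"ry":0,"rz":0},{"claw":0,"x":-0.002,"y":-0.0002,"z":0.0035,"rx":0,"ry":0,"rz":0},{"claw":0,"x":0,"y":0,"z":0,"rx":0,"ry":0,"rz":0},{"claw":0,"x":0,"y":0,"z":0,"rx":0,"ry":0,"rz":0}]';  python3 - <<'E'
from fit4 import *
o=snap('wrist','w18');print(o['wrist_force'],o['q'])
a=cv2.imread("pics/w18.png")[150:300,180:330]
cv2.imwrite("pics/w18c.png",cv2.resize(a,None,fx=4,fy=4,interpolation=2))
E
```

```text
clock: 17.23
tool_pos: [0.544, 0.2222, 0.0732]
eef_rot: [0.39, 0.773, 0.252, -0.433]
wrist_force: [-2.6, -1.1, 3.6]
finger_gap: 0.0177
clock: 17.85
tool_pos: [0.5381, 0.2216, 0.0835]
eef_rot: [0.39, 0.773, 0.252, -0.433]
wrist_force: [5.1, -0.2, -6.6]
finger_gap: 0.017
17.85 [0.5381 0.2216 0.0835] [ 0.3897  0.7726  0.2525 -0.4331]
[ 5.11053595 -0.1943391  -6.62067366] [ 0.47313765  0.30363301  2.13938931 -0.73382047  0.27197831  1.73455283]
```

View pics/w18c.png

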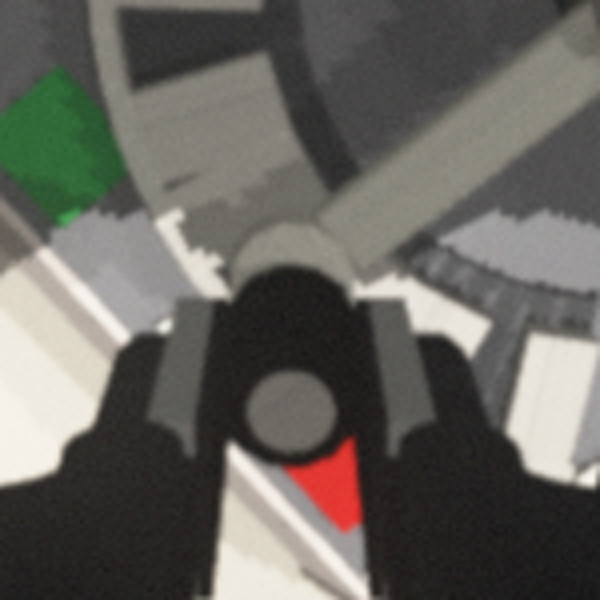

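```bash
python3 - <<'E'
from fit4 import *
y,n,u=frame(.100)
th=np.linspace(0,.56,7);P=[.075*(np.sin(t)*y-np.cos(t)*u) for t in th]
print(np.diff(P,axis=0).round(4)); print(n*-5.35)
E
```

```text
[[-0.0004  0.007   0.0002]
 [ 0.0001  0.007   0.0005]
 [ 0.0007  0.0069  0.0008]
 [ 0.0013  0.0068  0.0011]
 [ 0.0018  0.0066  0.0014]
 [ 0.0024  0.0064  0.0017]]
[ 2.66163614  0.26705439 -4.6331    ]
```

```bash
python3 -m inch '[{"claw":0,"x":-0.0004,"y":0.007,"z":0.0002,"rx":2.66,"ry":0.27,"rz":-4.63},{"claw":0,"x":0.0001,"y":0.007,"z":0.0005,"rx":2.66,"ry":0.27,"rz":-4.63},{"claw":0,"x":0.0007,"y":0.0069,"z":0.0008,"rx":2.66,"ry":0.27,"rz":-4.63},{"claw":0,"x":0,"y":0,"z":0,"rx":0,"ry":0,"rz":0},{"claw":0,"x":0,"y":0,"z":0,"rx":0,"ry":0,"rz":0}]';  python3 - <<'E'
from fit4 import *
o=snap('wrist','w19');print(o['wrist_force'],o['q'])
a=cv2.imread("pics/w19.png")[110:310,150:350]
cv2.imwrite("pics/w19c.png",cv2.resize(a,None,fx=3,fy=3,interpolation=2))
E
```

```text
clock: 18.52
tool_pos: [0.5386, 0.2425, 0.085]
eef_rot: [0.278, 0.819, 0.189, -0.464]
wrist_force: [6.0, -0.1, -5.2]
finger_gap: 0.0173
18.525 [0.5386 0.2425 0.085 ] [ 0.2783  0.8195  0.1894 -0.4638]
[ 6.03365634 -0.13581428 -5.17735671] [ 0.51558986  0.31472425  2.11481831 -0.74218043  0.30039964  2.05655115]
```

View pics/w19c.png

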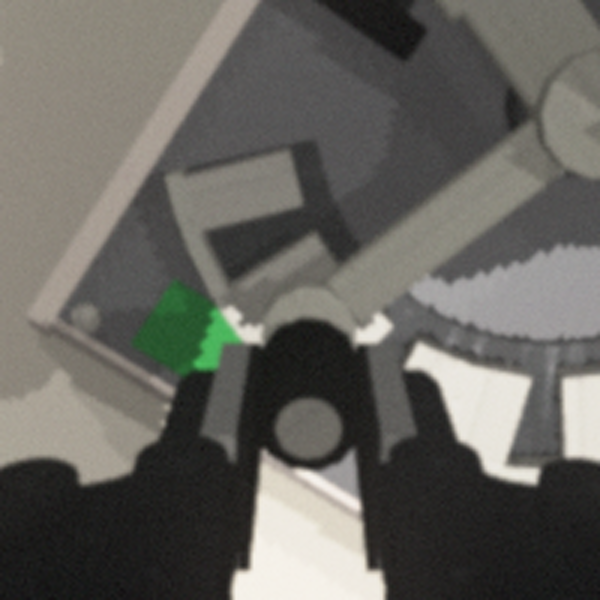

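```bash
python3 -m inch '[{"claw":0,"x":0.0015,"y":0.0068,"z":0.0012,"rx":2.66,"ry":0.27,"rz":-4.63},{"claw":0,"x":0.002,"y":0.0066,"z":0.0015,"rx":2.66,"ry":0.27,"rz":-4.63},{"claw":0,"x":0.0024,"y":0.0064,"z":0.0017,"rx":2.66,"ry":0.27,"rz":-4.63},{"claw":0,"x":0,"y":0,"z":0,"rx":0,"ry":0,"rz":0},{"claw":0,"x":0,"y":0,"z":0,"rx":0,"ry":0,"rz":0}]';  python3 - <<'E'
from fit4 import *
o=snap('wrist','w20');print(o['wrist_force'],o['q'])
a=cv2.imread("pics/w20.png")[110:310,150:350]
cv2.imwrite("pics/w20c.png",cv2.resize(a,None,fx=3,fy=3,interpolation=2))
E
```

```text
clock: 19.2
tool_pos: [0.5441, 0.262, 0.0891]
eef_rot: [0.162, 0.85, 0.123, -0.486]
wrist_force: [6.2, -0.6, -5.9]
finger_gap: 0.0169
19.2 [0.5441 0.262  0.0891] [ 0.1619  0.8501  0.1229 -0.4858]
[ 6.20422475 -0.6392039  -5.88303675] [ 0.54752456  0.32703084  2.07754752 -0.71615279  0.33378866  2.33298799]
```

View pics/w20c.png

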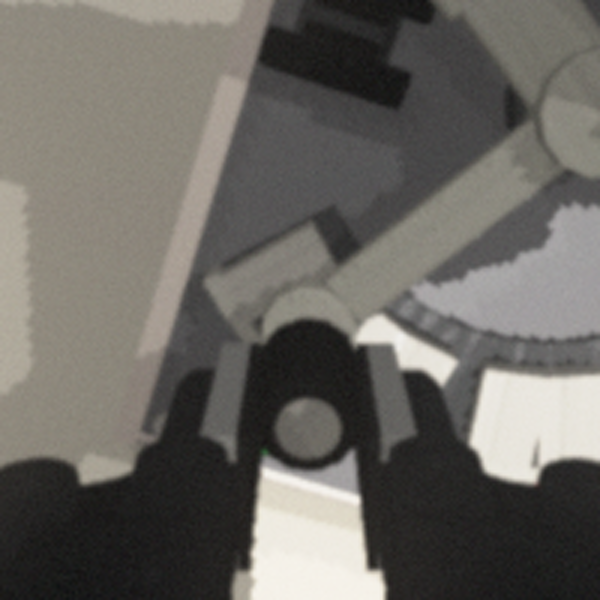

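```bash
python3 - <<'E'
from fit4 import *
a=json.load(open('pics/w18.json'));b=json.load(open('pics/w20.json'))
r=(quat(b['eef_rot'])*quat(a['eef_rot']).inv()).as_rotvec();print(r,np.linalg.norm(r))
dd=np.array(b['tool_pos'])-a['tool_pos'];y,n,u=frame(.1);print(dd@y,dd@n,dd@u)
E
python3 -m inch '[{"claw":0,"x":0.0015,"y":0.0002,"z":-0.0026,"rx":0,"ry":0,"rz":0},{"claw":0,"x":0.0015,"y":0.0002,"z":-0.0026,"rx":0,"ry":0,"rz":0},{"claw":0,"x":0,"y":0,"z":0,"rx":0,"ry":0,"rz":0},{"claw":0,"x":0,"y":0,"z":0,"rx":0,"ry":0,"rz":0}]'
```

```text
[ 0.27720541  0.02861056 -0.4839954 ] 0.5584916799503953
0.039592963583203376 -0.0001759040060621605 0.011479841877393294
clock: 19.75
tool_pos: [0.5471, 0.2625, 0.0841]
eef_rot: [0.161, 0.85, 0.123, -0.486]
wrist_force: [3.5, -1.9, -5.1]
finger_gap: 0.017
```

```bash
python3 -m inch '[{"claw":0,"x":0.001,"y":0.0001,"z":-0.0017,"rx":0,"ry":0,"rz":0},{"claw":0,"x":0.001,"y":0.0001,"z":-0.0017,"rx":0,"ry":0,"rz":0},{"claw":0,"x":0,"y":0,"z":0,"rx":0,"ry":0,"rz":0},{"claw":0,"x":0,"y":0,"z":0,"rx":0,"ry":0,"rz":0}]'
```

```text
clock: 20.25
tool_pos: [0.5492, 0.2628, 0.0808]
eef_rot: [0.161, 0.85, 0.123, -0.486]
wrist_force: [1.7, -1.5, -4.1]
finger_gap: 0.0173
```

Force is dropping (still the spring pulling down), so the pin is inside the notch. Release and retreat.

```bash
python3 -m inch '[{"claw":50,"x":0,"y":0,"z":0,"rx":0,"ry":0,"rz":0},{"claw":50,"x":0,"y":0,"z":0,"rx":0,"ry":0,"rz":0},{"claw":50,"x":0,"y":0,"z":0,"rx":0,"ry":0,"rz":0},{"claw":50,"x":-0.008,"y":-0.0008,"z":0.0139,"rx":0,"ry":0,"rz":0},{"claw":50,"x":-0.013,"y":-0.0013,"z":0.0225,"rx":0,"ry":0,"rz":0},{"claw":50,"x":-0.013,"y":-0.0013,"z":0.0225,"rx":0,"ry":0,"rz":0},{"claw":50,"x":-0.013,"y":-0.0013,"z":0.0225,"rx":0,"ry":0,"rz":0},{"claw":50,"x":0,"y":0,"z":0,"rx":0,"ry":0,"rz":0},{"claw":50,"x":0,"y":0,"z":0,"rx":0,"ry":0,"rz":0}]';  python3 - <<'E'
from fit4 import *
o=snap('wrist','w21');print(o['wrist_force'],o['q']);snap('side','s21');snap('scene','c21')
W=ld('w21');p=np.load('p.npy');d=pts(p);y,n,u=frame(p[3])
im=cv2.imread("pics/w21.png");a=im[110:310,150:350].copy()
b=cv2.resize(a,None,fx=3,fy=3,interpolation=2)
t=np.linspace(0,2*np.pi,60)
for h,c in((.012,(0,255,255)),(.019,(0,0,255))):
    P=d['green_seat']+n*(h-.004)+.01*(np.cos(t)[:,None]*y+np.sin(t)[:,None]*u)
    cv2.polylines(b,[((proj(*W,P)-[150,110])*3).astype(int)],True,c,1)
cv2.imwrite("pics/w21c.png",b)
E
```

```text
clock: 21.38
tool_pos: [0.5023, 0.2581, 0.1617]
eef_rot: [0.161, 0.85, 0.123, -0.486]
wrist_force: [0.1, -0.1, -0.0]
finger_gap: 0.0428
21.375 [0.5023 0.2581 0.1617] [ 0.1613  0.8503  0.1227 -0.4857]
[ 0.14394393 -0.05836668 -0.00058074] [ 0.59193682  0.17147078  2.06009916 -0.5179801   0.49408384  2.15155413]
21.425 [0.5022 0.258  0.1613] [ 0.1615  0.8501  0.1226 -0.4861]
21.475 [0.5022 0.2579 0.1611] [ 0.1615  0.85    0.1225 -0.4862]
```

View pics/w21c.png

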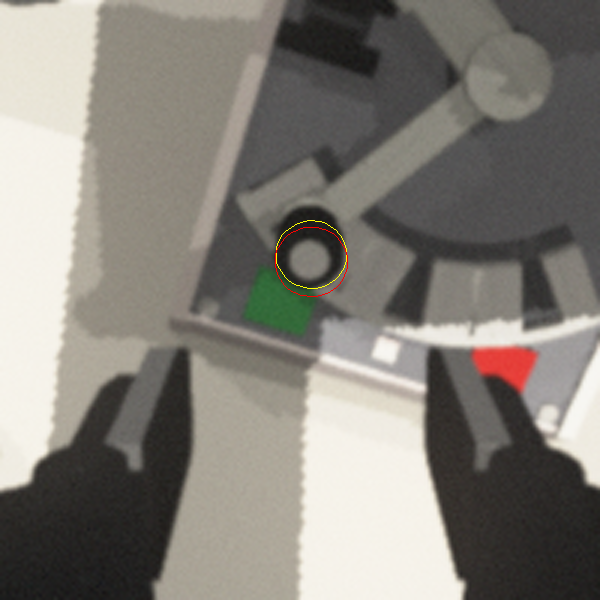

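View pics/w21.png

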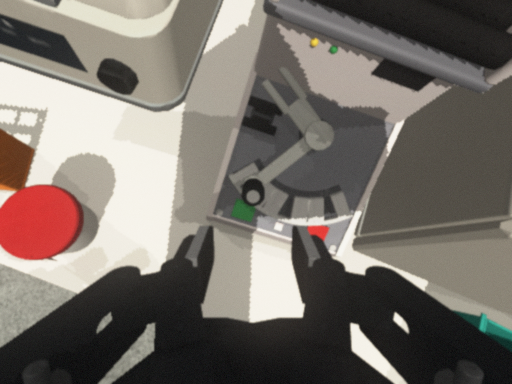

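View pics/s21.png

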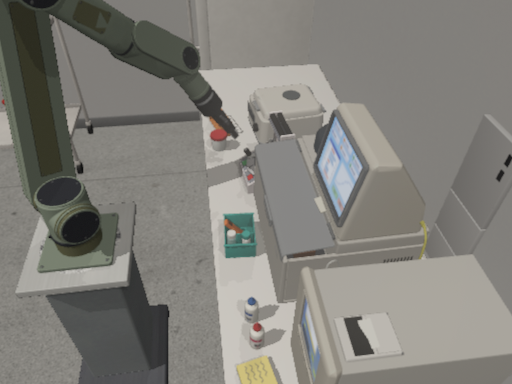

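```bash
python3 - <<'E'
import cv2,numpy as np
a=cv2.imread("pics/s21.png")[205:265,210:270];b=cv2.imread("pics/c21.png")[205:265,230:290];c=cv2.imread("pics/w21.png")[170:230,220:280]
cv2.imwrite("pics/z21.png",np.hstack([cv2.resize(x,(264,264),interpolation=2) for x in (a,b,c)]))
E
```

```text
(no output)
```

View pics/z21.png

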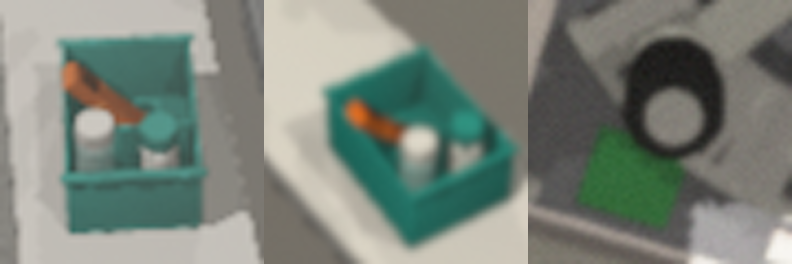

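```bash
python3 -c "
from station import env
env.job_done();print(env.get_obs()['clock'])"
```

```text
the job is handed in; nothing more can be done
the job is handed in; nothing more can be done
```

I handed the job in at about 21.5 s. The key is in the larger compartment and the knob is down in the green-marked notch. No verdict comes back on hand-in, so this rests on my own checks.

**What I did:**
- I drew the orange key straight out along the face normal, against about 4 N. I lowered it into the organiser's larger, empty compartment and released it there.
- I lifted the spring knob about 12 mm and swung the lever 0.56 rad towards +y, the green side. Then I lowered the knob into the notch and let go.

**Last checks:**
- **Key:** the side and scene pictures show it inside the larger compartment, leaning on the front wall.
- **Bystanders:** both vials, both bottles and the cup are standing.
- **Knob:** its picture lies on the predicted green seat. The pull before release fell to about 4.4 N, so I judged it under 4 mm up, with the pin already inside the 7 mm deep notch. In the final picture it looks fully down. I did not press on it to confirm.
- **Gripper:** clear of everything, with the wrist force near zero.

**What disagreed:** the fingertips appeared to stand about 5 mm behind the reported TCP rather than 17 mm ahead of it.
- The first try at the knob therefore closed the jaws on top of it with about 8 N and moved nothing. I corrected for this and regripped.
- The key was probably held only near the top of its head, but it did not slip noticeably.

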